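# Load the check weights onto their T-toed carrier and hang it up

## Task

Take the weight carrier out of the fork of the hanger stand, thread its T-shaped toe down through the slots of all three check weights in the nest, and give it a quarter turn so that the toe seats in the groove under the lowest one. The discs lie loose with their slots turned differently, so feel the toe through one after the other with light pressure and never force it. Lift the three off as one stack and hang the loaded carrier back in the fork, leaving the other things on the bench alone.

Things in the scene. Friction and masses are not known exactly. Their poses are not given: they have to be found in the camera images.
- carrier: weight carrier, at first hanging in the fork: upright 8 mm steel rod, cross bar (toe) at its foot, collar and flat black grip on top; 145 mm tall, 0.12 kg. Origin: centre of the toe's flat underside, z up. Toe along x: 30 mm long (x), 16 mm wide (y), 7.6 mm high, with bevelled edges.
- grip (a point): middle of the carrier's grip, 122 mm above the carrier's origin, same axes. Grip 30 mm wide (x, parallel to the toe), 12 mm thick (y), from z = 98 to 145 mm above the origin: pinch it across y, closing softly, then with 20 to 30 N; a hard, fast squeeze tilts it in the fork
- collar (a point): on the carrier's axis at the flat underside of its collar (26 mm diameter, 8 mm high), 90 mm above the carrier's origin, same axes
- stand: fixed hanger stand: grey base plate, post and a fork on top, 140 mm high, that opens to the stand's -x. Origin on the bench below the seat's centre. The post stands at x = 70 mm. Nothing is higher than the fork's lips (143 mm)
- fork_seat (a point): centre of the fork's seat, on the upper face of the two tines, 140 mm above the stand's origin, same axes. 12 mm gap for the rod, open to -x. The collar lies on the tines between 3 mm high lips at their ends (x = -22 to -17 mm) and a 3 mm ridge (from x = +17 mm), with 3.5 mm of play: lift it over the lips to take it out or in
- nest: fixed grey nest with the stack of three discs: round block, 102 mm diameter, with four rest buttons (tops at z = 24 mm) and three steel pins (to z = 63 mm) that keep the discs central within 1.5 mm but let them turn. Origin: centre of its underside. In the middle is a round well, 40 mm in diameter, its floor at z = 5 mm: room to turn the toe below the discs
- stack_base (a point): centre of the stack's underside 24 mm above the nest's origin. Four pips, 1.5 mm high, on each disc space them: the lowest spans 0 to 10 mm above it, the middle one 11.5 to 21.5, the top one 23 to 33. The slots of the two lower discs are hidden and turned by up to 0.65 rad either way against the top one's; their poses are not given. Pressed lightly, a disc lies still while the toe turns on it
- disc_top: uppermost of three equal steel discs, 70 mm diameter, 10 mm thick, 0.16 kg. Origin: centre of its underside, z up. Slot through it: 34 mm along x, 20 mm along y. Seat for the toe in its underside, along y: 5 mm deep, 13 mm wide, flaring to 21 mm, 37 mm long; it draws the toe in from 0.2 rad off. With all three on the seated toe this point is 25.6 mm above the carrier's origin
- grease_pot: bystander: low grey tin, 57 mm in diameter, 32 mm high, origin at its underside; leave alone
- oil_dropper: bystander: small brown bottle with a red spout, 30 mm in diameter, 104 mm high, origin at its underside; leave alone
- tape_roll: bystander: small black roll of tape lying flat, 58 mm in diameter, 19 mm high, origin at its underside; leave alone
There are look-alikes about, which are no part of the job. Leave any yellow look-alike of the nest alone.

How it is judged (in metres and radians):
On the way, in this order (a step that is already met when the one before it is completed fails the run):
1. the toe is down through the slots of all three discs while they lie in the nest (z of carrier in the frame of nest below 0.0165 m and horizontal distance between carrier and nest below 0.006 m and z of disc_top in the frame of nest below 0.05 m), for 0.1 s.
2. all three discs hang as one stack on the seated toe, lifted clear of the nest (z of carrier in the frame of nest above 0.03 m and z of disc_top in the frame of carrier between 0.024 and 0.0275 m and horizontal distance between disc_top and carrier below 0.013 m and angle between disc_top's own z axis and vertical below 0.15 rad and contact force between nest and anything else below 0.1 N), for 0.2 s.
At the end, for the whole second after the job is handed in: The carrier hangs at rest and upright in the fork, let go: collar on both tines (2 mm in height, within 6 mm of the seat's centre). All three discs hang level on it with the toe seated in the lowest one's seat: the top disc's underside is 24 to 27.5 mm above the toe's underside (horizontal distance between collar and fork_seat below 0.006 m and z of collar in the frame of fork_seat between -0.002 and 0.002 m and angle between carrier's own z axis and vertical below 0.1 rad and z of disc_top in the frame of carrier between 0.024 and 0.0275 m and horizontal distance between disc_top and carrier below 0.013 m and angle between disc_top's own z axis and vertical below 0.15 rad and linear speed of carrier below 0.03 m/s); the robot touches nothing.
It fails at once if more than 35 N on the nest (the discs alone weigh 5 N on it): the toe was forced (contact force between nest and anything else above 35 N).
It fails at once if a bystander was moved by more than 15 mm (distance of any of grease_pot, oil_dropper, tape_roll from where it was at the start of the episode above 0.015 m).
It also fails if it takes over 72 s, if anything falls off the work surface, if the arm or the gripper's body presses on something with over 40 N, if the wrist force passes 120 N, or if a joint passes its speed limit or range.

## Robot

A 6-joint arm with a two-finger parallel gripper is mounted at the origin on a cart in front of the work surface, level with it; the furniture and walls round the work are solid. World frame = base frame: x ahead of the robot, y to its left, z up, the work surface at z = 0. Lengths are in mm, angles in rad, forces in N, time in s.
With the tool pointing down it reaches from about 350 to 875 mm from the base axis. Payload 4.2 kg.
Tool frame: the origin (TCP) lies on the mounting face of the last link; the fingertips stand 173 mm ahead of it and the grasp point (between the pads) lies 155 mm ahead of it; z points along the fingers, y is the direction in which the jaws open and shut (so a half turn about z gives the same grasp; the last joint's range is limited). The gripper opens to 85 mm and grips with 20 to 120 N. Pads are 22 mm wide; open, the fingers measure 114 mm over their backs; the gripper's body (76 mm by 85 mm) begins 54 mm behind the grasp point. The pads swing forward as they close: fully open they stand 13 mm farther back than shut.
Start: joints at [1.602, 0.385, 0.008, 0, -1.194, -0.259], TCP at [141.115, 608.84, 404.712] pointing down, gripper open.
Joint ranges: [-3.14, 3.14], [-1.21, 2.06], [-1.07, 1.41], [-3.16, 2.05], [-2.99, -0.16], [-3.1, 3.1]. Speed limits (rad/s): [2.79, 2.79, 3.14, 3.14, 3.14, 3.14].

## Interface

Orientations are given as a unit quaternion [x, y, z, w].
In Python, from bench import arm gives the robot as it stands. The module is installed in compiled form; this text tells all that it offers.
- The arm moves only by the tool play_rows, never from a script. Its argument "moves" is a list of rows, each a list of 3 entries, a list of its own where there are three numbers: the shift along the world's x, y, z in units of 30 cm (1.0 is 30 cm), then the turn about the world's z in units of 30 degrees (1.0 is 30 degrees), then the gripper's target within -1 to 1 (shut at 1, half-way at 0, fully open at -1). In form: [[[x, y, z], turn, jaw], ...]. A call has 1 to 12 rows; each row is the pose to reach, as a shift and turn from the pose measured when the call began; what a row does not reach only later rows make up. A row lasts 1/8 s, in which the tool goes at most 62.5 mm and 10.7 degrees, less where a joint would pass 70% of its speed; a pose out of reach is approached as far as the arm can. A call with a number of a shift or a turn outside -1 to 1 is refused whole. A call with a gripper value outside its range is refused whole. The fingers move at their own pace and stop on an object; the grip force is fixed at half the most. Time passes only in rows, so rows that repeat a pose let the fingers close. It gives the time, the measured TCP pose, the force and the opening at its end, in the units of the state.
- arm.read_state(): the state, without advancing time (a new reading comes with each control period).
- arm.get_image(name): name is "side" or "top"; returns a dict with "pixels" (420x560x3 uint8, red, green, blue), "vfov" (degrees; the focal length in pixels is half the picture's height over the tangent of half this angle, whatever the lens; pixels are square), "cx", "cy" (the principal point, pixels), "xyz" and "rotation" of the camera in the world. Camera axes: x right, y up, looking along -z (the intrinsics and any distortion apply to the point x, -y, -z); pixel columns grow to the right and rows downward; lengths in mm; the calibration is good to about 2 mm. A picture is of the moment at which its call begins. There is no depth.
- arm.job_done(): hands the job in, once; it reports no verdict.
Trained networks look in a picture, given as the dict that the camera call returned (one of the last four; its "shot" number tells which), for a name from the list of things; names that differ only in an ending like _2 or _b are one class to them, and where a whole thing is asked for, a point or a joint stands for the part that bears it (a point fixed in the world has none). Each returns a list of dicts, best first, with "conf" (0 to 1); they miss things now and then, are a little off and sometimes report something else, mostly with a low value. They report only what shows in the picture. A call takes as long as a camera call. They do not tell look-alikes from the thing itself.
- arm.look_for(name, picture): "centre" ([x, y, z] in mm, in world coordinates, good to about 4 mm: the middle of the surface that is visible of it).
The state is a dict: "clock": time; "joints": joint angles; "joint_vel": joint speeds; "joint_efforts": joint torques, N m; "position": TCP position; "ee_rot": TCP orientation; "contact_force": force on the tool from outside, world axes, zero at the start; "wrist_torque": the same for the moment, N m; "gripper_width": finger opening in mm.
Only numpy, scipy, OpenCV 4.12 (cv2) and the standard library are available. Lean on these libraries where they do the work, as an engineer would, in place of code of your own. Each camera call takes 0.05 s, during which the arm holds its last target.

## Working session

There is one attempt and no reset: what is moved stays moved. The work goes in short steps, Python scripts to look and compute and a tool call to move; the robot and the scene stay as the last step left them, time stands still between calls to the robot, and variables do not carry over. Pictures are saved under pics/ and viewed, and the job is handed in when it is done.

Besides the shell and the picture viewer there is one more tool, called as name(argument=value, ...), one argument or row to a line, values as JSON. play_rows: Moves the arm, as the interface text tells. Shifts and turns lie within -1 to 1; 1 stands for 30 cm of shift or 30 degrees of turn. Its arguments: {"type":"object","properties":{"moves":{"type":"array"}},"required":["moves"]}

```bash
mkdir -p pics; ls
cat > h.py <<'E'
from bench import arm
import numpy as np, cv2, json
def snap(name, fn=None):
    p=arm.get_image(name)
    if fn: cv2.imwrite('pics/'+fn, cv2.cvtColor(p['pixels'],cv2.COLOR_RGB2BGR))
    return p
E
python3 - <<'E'
from h import *
print(arm.read_state())
for n in ['top','side']:
    p=snap(n,n+'0.png'); print({k:v for k,v in p.items() if k!='pixels'})
    for t in ['carrier','grip','stand','nest','disc_top','grease_pot','oil_dropper','tape_roll']:
        print(t,[(np.round(d['centre'],0).tolist(),round(d['conf'],2)) for d in arm.look_for(t,p)])
E
```

```text
pics
{'clock': 0.0, 'joints': array([ 1.60162589e+00,  3.85538077e-01,  6.57526112e-03, -4.91996506e-04,
       -1.19402385e+00, -2.58550833e-01]), 'joint_vel': array([-0.00075735, -0.00049822, -0.00090384, -0.00057725, -0.00064777,
       -0.00018586]), 'joint_efforts': array([ 4.27093819e-04, -3.92290306e+01,  1.88403136e+01,  4.18634087e+00,
       -4.69863691e-03,  2.85754609e-06]), 'position': array([141.04889645, 608.64351065, 403.61357886]), 'ee_rot': array([ 9.93513941e-01, -1.13704872e-01, -6.83470150e-05,  1.11669117e-03]), 'contact_force': array([-0.04237929, -0.26259498, -0.20162741]), 'wrist_torque': array([-0.00684896,  0.01277359, -0.00399898]), 'gripper_width': 85.44733893356951}
{'vfov': 48.30399115039681, 'cx': 275.8993853705461, 'cy': 209.02731436920374, 'xyz': array([ 244.54590129, -168.70370439, 1493.15351533]), 'rotation': array([ 0.06417173, -0.06295289, -0.70230426,  0.70617819]), 'shot': 1}
carrier []
grip []
stand [([538.0, -232.0, 56.0], 0.61), ([487.0, 61.0, 8.0], 0.6)]
nest [([527.0, -232.0, 24.0], 0.93), ([555.0, -450.0, 23.0], 0.72), ([606.0, -599.0, 19
[... 261 characters left out ...]
6, 'cy': 207.57013206025735, 'xyz': array([-145.02192931,  748.00611228, 1162.75472416]), 'rotation': array([-0.12315334,  0.38397084,  0.87305122, -0.27419193]), 'shot': 2}
carrier [([491.0, 28.0, 156.0], 0.77)]
grip [([494.0, 24.0, 153.0], 0.68), ([494.0, 73.0, 12.0], 0.43), ([517.0, -205.0, 21.0], 0.42)]
stand [([492.0, 76.0, 14.0], 0.68)]
nest [([555.0, -445.0, 25.0], 0.95), ([604.0, -591.0, 22.0], 0.95), ([517.0, -203.0, 26.0], 0.58)]
disc_top [([534.0, -229.0, 58.0], 0.68), ([518.0, -204.0, 24.0], 0.62)]
grease_pot [([494.0, 28.0, 155.0], 0.62), ([642.0, -210.0, 31.0], 0.47)]
oil_dropper [([625.0, 28.0, 46.0], 0.48)]
tape_roll [([381.0, 209.0, 21.0], 0.5), ([494.0, 24.0, 156.0], 0.39)]
```

View pics/top0.png

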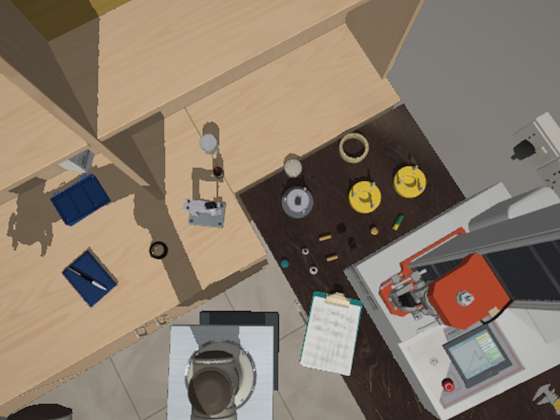

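View pics/side0.png

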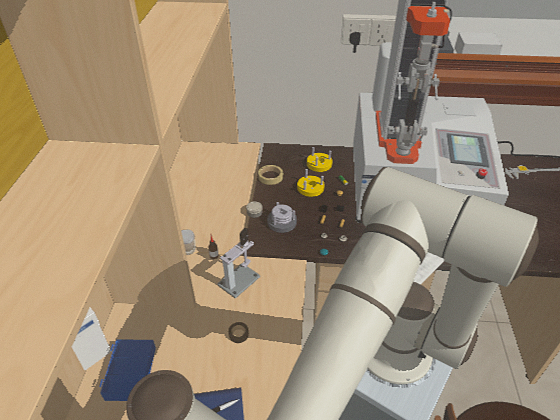

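Candidates for the nest in the top picture are the grey one at (297,200) and two yellow ones at (365,197) and (410,180). The grey one with discs is the target. The only stand is the grey one at (207,210), with the carrier at about (212,205). I'll check close crops.

Run:
```python
import cv2,numpy as np
t=cv2.imread('pics/top0.png');s=cv2.imread('pics/side0.png')
a=cv2.resize(t[165:225,170:240],None,fx=5.7,fy=5.7,interpolation=cv2.INTER_CUBIC)
b=cv2.resize(t[170:230,262:332],None,fx=5.7,fy=5.7,interpolation=cv2.INTER_CUBIC)
cv2.imwrite('pics/c1.png',np.hstack([a,b]))
a=cv2.resize(s[225:305,205:275],None,fx=5.7,fy=5.7,interpolation=cv2.INTER_CUBIC)
b=cv2.resize(s[185:265,245:315],None,fx=5.7,fy=5.7,interpolation=cv2.INTER_CUBIC)
cv2.imwrite('pics/c2.png',np.hstack([a,b]))
```

```text
(no output)
```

View pics/c1.png

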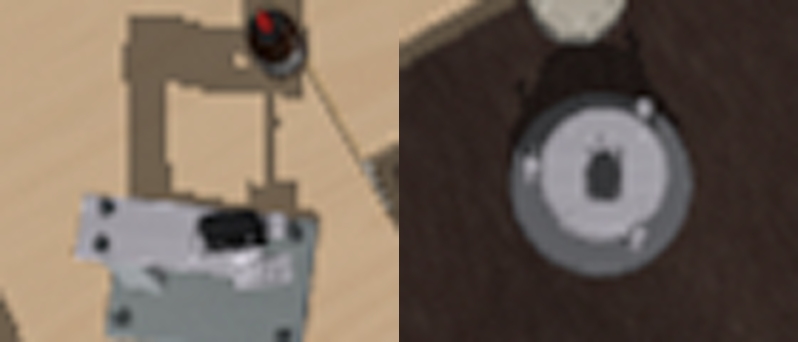

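View pics/c2.png

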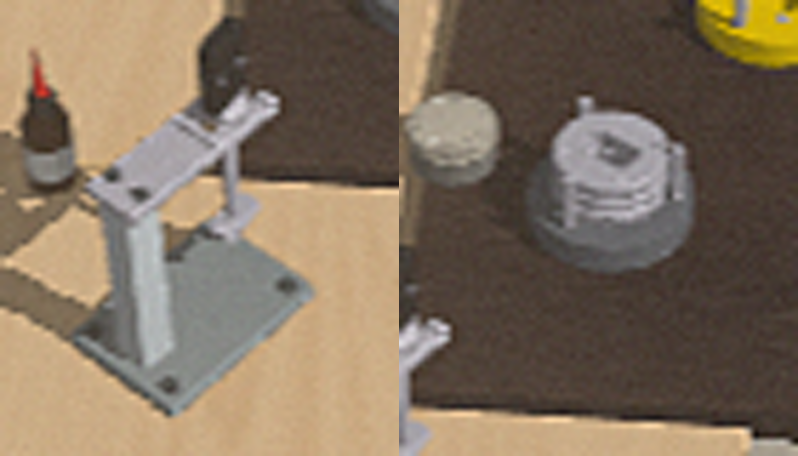

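The crops confirm the choices: the grey nest with bright discs and a dark slot at (302,202), and the carrier's black grip in the fork at (211,206). Next I'll fit the poses.

```bash
cat >> h.py <<'E'
from scipy.spatial.transform import Rotation as R
def proj(p,X):
    X=np.atleast_2d(X).astype(float)
    c=(X-p['xyz'])@R.from_quat(p['rotation']).as_matrix()
    f=p['pixels'].shape[0]/2/np.tan(np.radians(p['vfov'])/2)
    return np.c_[p['cx']+f*c[:,0]/-c[:,2], p['cy']-f*c[:,1]/-c[:,2]]
def ray(p,uv,z):
    f=p['pixels'].shape[0]/2/np.tan(np.radians(p['vfov'])/2)
    d=np.array([(uv[0]-p['cx'])/f,-(uv[1]-p['cy'])/f,-1.]); d=R.from_quat(p['rotation']).as_matrix()@d
    return p['xyz']+d*(z-p['xyz'][2])/d[2]
def box(x,y,yaw,lx,ly,z0,z1):
    c,s=np.cos(yaw),np.sin(yaw)
    return np.array([[x+c*a*lx/2-s*b*ly/2,y+s*a*lx/2+c*b*ly/2,z] for a in(-1,1) for b in (-1,1) for z in (z0,z1)])
def zoom(p,u0,u1,v0,v1,k,fn,pts=(),polys=()):
    im=cv2.cvtColor(p['pixels'],cv2.COLOR_RGB2BGR)[v0:v1,u0:u1]
    im=cv2.resize(im,None,fx=k,fy=k,interpolation=cv2.INTER_CUBIC)
    T=lambda q:np.round((np.asarray(q)+0.5-[u0,v0])*k).astype(int)
    for q in pts: cv2.circle(im,tuple(int(i) for i in T(q)),2,(0,0,255),-1)
    for i,q in enumerate(polys): cv2.polylines(im,[T(q).reshape(-1,1,2)],True,[(0,255,0),(255,0,255),(0,255,255),(255,128,0)][i%4],1)
    cv2.imwrite('pics/'+fn,im); return im
def circ(x,y,z,r,n=60):
    t=np.linspace(0,2*np.pi,n,endpoint=False); return np.c_[x+r*np.cos(t),y+r*np.sin(t),0*t+z]
def hull(p,X): return cv2.convexHull(proj(p,X).astype(np.float32)).reshape(-1,2)
def mask(polys,u0,v0,u1,v1,k=8):
    m=np.zeros(((v1-v0)*k,(u1-u0)*k),np.uint8)
    for q in polys: cv2.fillPoly(m,[np.round((q+0.5-[u0,v0])*k*16).astype(int).reshape(-1,1,2)],255,shift=4)
    return cv2.resize(m,(u1-u0,v1-v0),interpolation=cv2.INTER_AREA)/255.
E
python3 - <<'E'
from h import *
import pickle
P={n:snap(n) for n in ('top','side')}; pickle.dump(P,open('p0.pkl','wb'))
t,s=P['top'],P['side']
for z in (57,): 
    zoom(t,185,235,180,230,12,'z1.png')
zoom(s,215,265,230,300,10,'z2.png')
zoom(t,275,325,175,225,12,'z3.png')
zoom(s,260,305,195,240,12,'z4.png')
E
```

```text
(no output)
```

View pics/z1.png

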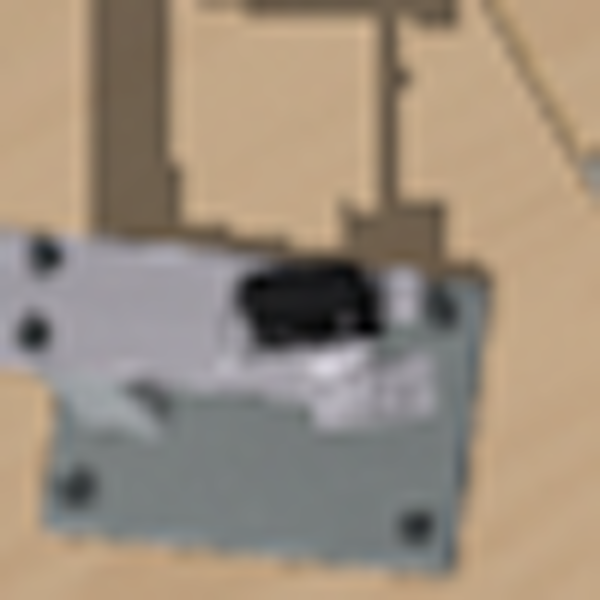

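View pics/z2.png

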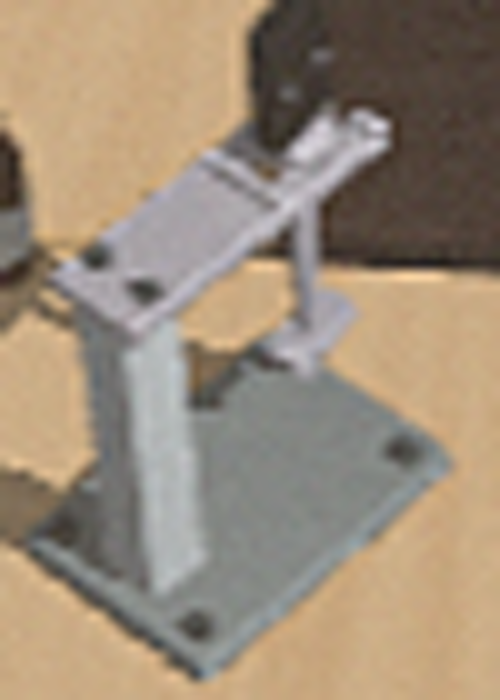

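View pics/z3.png

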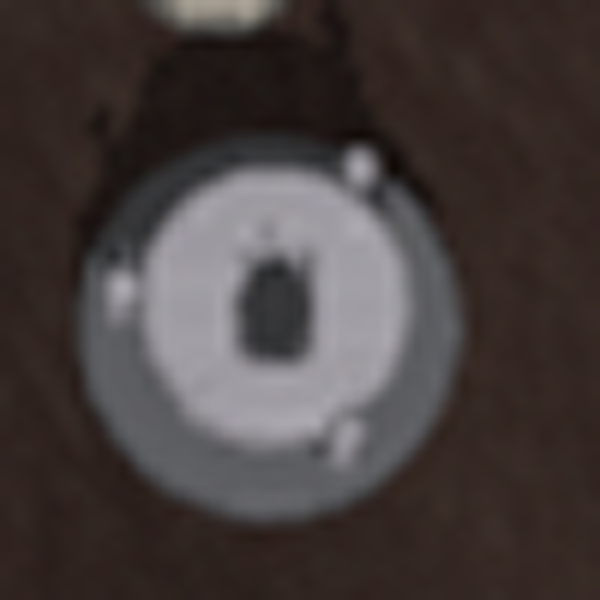

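View pics/z4.png

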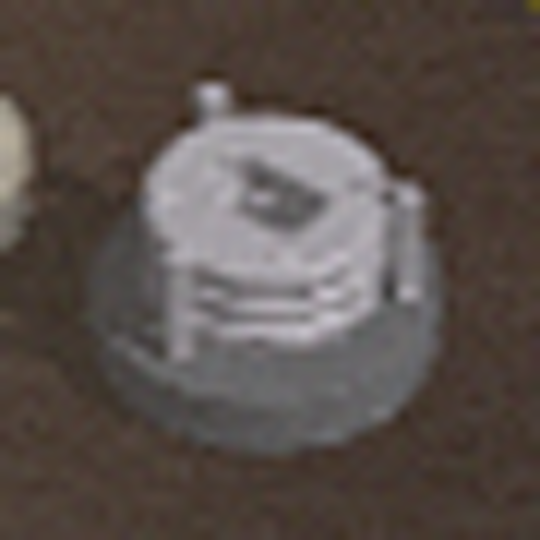

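```bash
cat > fit.py <<'E'
from h import *
import pickle
from scipy.optimize import minimize
P=pickle.load(open('p0.pkl','rb'))
t,s=P['top'],P['side']
def g(p): return p['pixels'].astype(float).mean(2)
def fitmask(obs,model,x0,steps):
    def cost(x): return sum(((m-o)**2).sum() for m,o in zip(model(x),obs))
    sim=[x0]+[np.array(x0)+np.eye(len(x0))[i]*steps[i] for i in range(len(x0))]
    best=minimize(cost,x0,method='Nelder-Mead',options=dict(initial_simplex=np.array(sim),xatol=1e-2,fatol=1e-3,maxiter=500))
    return best.x,best.fun
# grip
bt=(200,195,222,215); bs=(236,226,250,246)
ot=np.clip((110-g(t)[bt[1]:bt[3],bt[0]:bt[2]])/(110-30),0,1)
lab,_=0,0
m=lambda p,b,x: mask([hull(p,box(x[0],x[1],x[2],30,12,148,195))],*b)
# keep only blob near grip
n,l=cv2.connectedComponents((ot>.25).astype(np.uint8)); k=l[int(205.5-195),211-200]; ot=ot*cv2.dilate((l==k).astype(np.uint8),np.ones((3,3)))
for y0 in (1.3,1.5,1.7):
    r=fitmask([ot],lambda x:[m(t,bt,x)],[492,27,y0],[5,5,.2]); print('grip top',r)
x=r[0]
zoom(t,185,235,180,230,12,'f1.png',polys=[hull(t,box(x[0],x[1],x[2],30,12,148,195))])
zoom(s,215,265,220,290,10,'f2.png',polys=[hull(s,box(x[0],x[1],x[2],30,12,148,195)),hull(s,box(x[0],x[1],x[2],30,16,50,57.6)),proj(s,circ(x[0],x[1],140,13))])
# disc: circle of radius 35, z=57 (top image): bright mask; nest outer edge
E
python3 fit.py
```

```text
grip top (array([497.55351063,  22.21788122,   1.66326737]), np.float64(7.46682790272972))
grip top (array([496.98044526,  22.13995723,   1.67165213]), np.float64(7.5682254421376385))
grip top (array([497.08819427,  22.49743066,   1.76755169]), np.float64(7.786287725874664))
```

```bash
python3 -c "
import cv2,numpy as np
a=cv2.imread('pics/f1.png');b=cv2.imread('pics/f2.png');a=cv2.resize(a,(400,400));b=cv2.resize(b,(400,560));a=cv2.copyMakeBorder(a,0,160,0,0,0);cv2.imwrite('pics/f12.png',np.hstack([a,b]))"
```

```text
(no output)
```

View pics/f12.png

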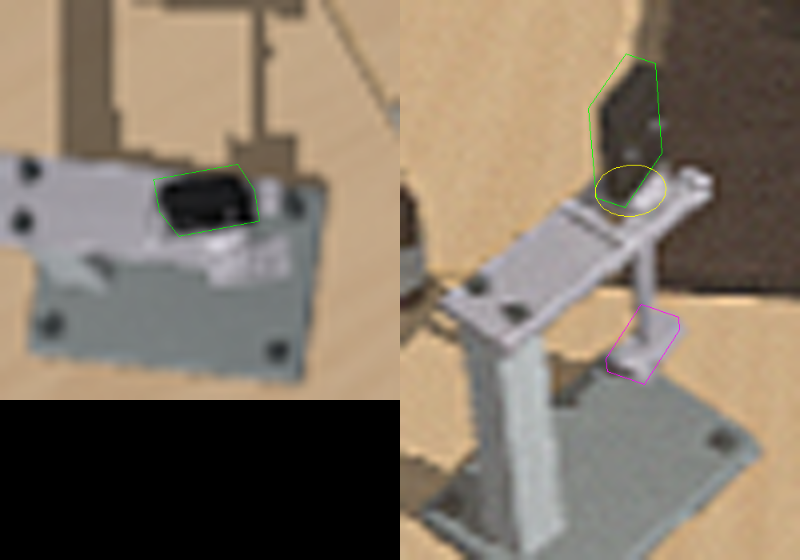

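Run:
```python
from h import *
import pickle
P=pickle.load(open('p0.pkl','rb')); t,s=P['top'],P['side']
c=lambda u,v,z: ray(t,(u/12+185-.5,v/12+180-.5),z)[:2]
ang=lambda a,b: np.degrees(np.arctan2(*(b-a)[::-1]))
for z in (8,): 
    A,B,C=c(45,528,z),c(450,572,z),c(490,270,z)
    print(A,B,C,ang(B,A),ang(B,C),np.linalg.norm(A-B),np.linalg.norm(C-B))
# bolts on base
A,B,C=c(77,488,8),c(417,526,8),c(442,306,8); print('bolts',A,B,C,ang(B,A),ang(B,C),np.linalg.norm(A-B),np.linalg.norm(C-B))
# bolts on fork plate top
print('forkbolts',c(45,254,140),c(34,332,140),ang(c(34,332,140),c(45,254,140)))
print('ridge', c(245,265,143))
print('tips', c(418,280,143),c(438,412,143), c(395,262,143))
d=lambda u,v,z: ray(s,(u/10+215-.5,v/10+230-.5),z)[:2]
print('side forkbolts',d(98,255,140),d(147,290,140)); print('side tip',d(385,132,143), 'ridge',d(207,155,143),d(275,205,143))
print('side toe', d(355,305,57.6),d(320,365,57.6),d(265,340,57.6))
```

```text
[466.15235786 115.37060988] [454.8773124    6.84157167] [537.03657603  -1.7820146 ] 84.06883803725674 -5.991929536426446 109.11314671661569 82.61059762534528
bolts [477.01216837 107.23153671] [467.23185072  15.98443115] [527.09575802  10.88866684] 83.88211132267277 -4.865430156114759 91.769760194119 60.08039789469345
forkbolts [514.45767154  92.78363306] [494.96204053  94.7164559 ] -5.661878095767931
ridge [511.3751079   43.09578921]
tips [507.85966608   0.61180828] [475.10443955  -5.15749162] [512.32141616   6.36915732]
side forkbolts [513.44801915  90.2815228 ] [493.28457287  92.59550644]
side tip [473.05038037   6.48078119] ridge [510.43329364  43.68242562] [481.69347336  47.88342611]
side toe [488.02890719   7.92921144] [482.0384784   33.20178871] [502.04088613  34.90932361]
```

```bash
python3 - <<'E'
from h import *
import pickle
P=pickle.load(open('p0.pkl','rb')); t,s=P['top'],P['side']
for a in ('t',):
    im=zoom(t,198,226,196,220,28,'z5.png')
zoom(s,233,258,240,272,18,'z6.png')
E
python3 -c "
import cv2
print(cv2.imread('pics/z5.png').shape,cv2.imread('pics/z6.png').shape)"
```

```text
(672, 784, 3) (576, 450, 3)
```

View pics/z5.png

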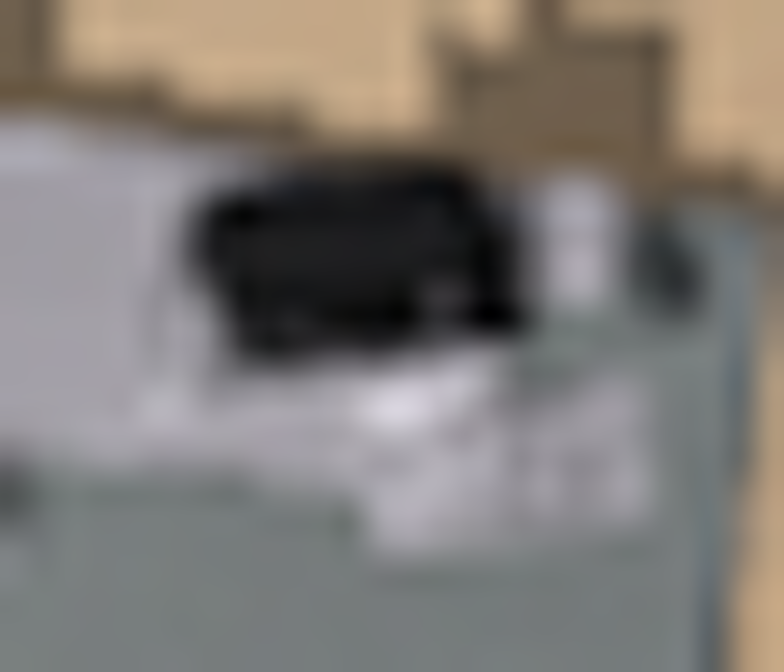

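View pics/z6.png

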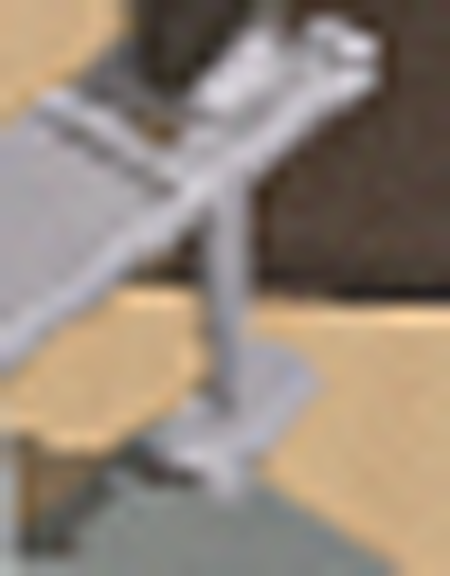

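```bash
python3 - <<'E'
from h import *
import pickle
P=pickle.load(open('p0.pkl','rb')); t,s=P['top'],P['side']
c=lambda u,v,z: ray(t,(u/28+198-.5,v/28+196-.5),z)[:2]
ang=lambda a,b: np.degrees(np.arctan2(*(a-b)[::-1]))
def e(n,a,b,z):
    A,B=c(*a,z),c(*b,z); print(n,A.round(1),B.round(1),ang(A,B).round(1),np.linalg.norm(A-B).round(1),((A+B)/2).round(1))
e('up',(205,195),(465,165),195); e('low',(240,362),(525,332),148); e('toe',(370,560),(650,530),52)
e('seatlip',(560,180),(580,310),143)
d=lambda u,v,z: ray(s,(u/18+233-.5,v/18+240-.5),z)[:2]
for q in ((145,450),(235,490),(320,380),(265,345)): print('toe side',d(*q,54).round(1))
print('tip side',d(378,75,140),d(45,95,143),d(185,185,143))
E
cat > fit2.py <<'E'
from fit import *
b=(283,184,314,218)
G=g(t)[b[1]:b[3],b[0]:b[2]]
# nest outer: fit disc bright circle at top
ob=np.clip((G-95)/(160-95),0,1); 
# fill slot
o2=cv2.morphologyEx((ob*255).astype(np.uint8),cv2.MORPH_CLOSE,np.ones((3,3)))/255.
def mod(x): 
    m=mask([proj(t,circ(x[0],x[1],57,35))],*b); c,s_=np.cos(x[2]),np.sin(x[2])
    q=box(x[0],x[1],x[2],34,20,57,57)[[0,2,6,4]]; 
    h=mask([proj(t,q)],*b); hb=mask([proj(t,q-[0,0,10])],*b)
    return [m*(1-h)]
for y0 in (-.3,0,.3):
    print('disc',fitmask([ob],mod,[535,-230,y0],[4,4,.15]))
r=fitmask([ob],mod,[535,-230,0],[4,4,.15])[0]
q=box(r[0],r[1],r[2],34,20,57,57)[[0,2,6,4]]
zoom(t,275,325,175,225,12,'f3.png',polys=[proj(t,circ(r[0],r[1],57,35)),proj(t,q),proj(t,circ(r[0],r[1],0,51)),proj(t,circ(r[0],r[1],24,51))])
zoom(s,260,305,195,240,12,'f4.png',polys=[proj(s,circ(r[0],r[1],57,35)),proj(s,q),proj(s,circ(r[0],r[1],0,51))])
E
python3 fit2.py; python3 -c "
import cv2,numpy as np
a=cv2.imread('pics/f3.png');b=cv2.imread('pics/f4.png');a=cv2.resize(a,(400,400));b=cv2.resize(b,(400,400));cv2.imwrite('pics/f34.png',np.hstack([a,b]))"
```

```text
up [498.6  35.1] [501.8   9. ] 97.0 26.3 [500.2  22.1]
low [490.   38.3] [493.4   8.6] 96.4 29.8 [491.7  23.4]
toe [485.2  37.8] [488.8   6.7] 96.5 31.3 [487.   22.3]
seatlip [510.5   6.1] [496.7   3.6] 10.2 14.1 [503.6   4.8]
toe side [502.8  36.5]
toe side [484.7  34.8]
toe side [487.9   7. ]
toe side [500.5   6.1]
tip side [471.27857029   6.57487321] [511.47780034  43.32221839] [480.37500035  45.90687179]
grip top (array([497.55351063,  22.21788122,   1.66326737]), np.float64(7.46682790272972))
grip top (array([496.98044526,  22.13995723,   1.67165213]), np.float64(7.5682254421376385))
grip top (array([497.08819427,  22.49743066,   1.76755169]), np.float64(7.786287725874664))
disc (array([ 5.35039575e+02, -2.32515124e+02, -1.16022531e-01]), np.float64(20.555702335697013))
disc (array([ 5.35000429e+02, -2.32515138e+02, -5.60877164e-03]), np.float64(21.170904772629555))
disc (array([ 5.35042437e+02, -2.32531129e+02, -1.12470217e-01]), np.float64(20.60989214435049))
```

View pics/f34.png

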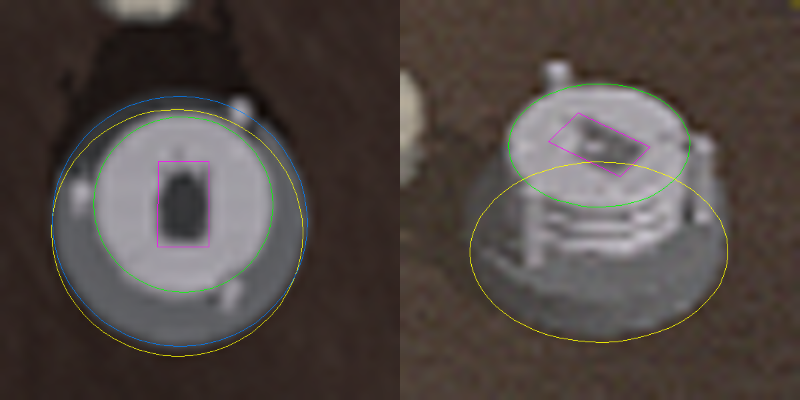

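Run:
```python
from h import *
import pickle
P=pickle.load(open('p0.pkl','rb')); t,s=P['top'],P['side']
for a,n in ((-.26,'a'),(-.1,'b'),(0.05,'c'),(.2,'d')):
    pass
def q(p,a): return proj(p,box(535,-232.5,a,34,20,57,57)[[0,2,6,4]])
A=zoom(t,288,308,190,212,28,'x.png'); B=zoom(t,288,308,190,212,28,'x.png',polys=[q(t,-.17),q(t,0.0),q(t,.17)])
C=zoom(s,270,294,203,217,28,'x.png'); D=zoom(s,270,294,203,217,28,'x.png',polys=[q(s,-.17),q(s,0.0),q(s,.17)])
f=lambda i,w,h: cv2.resize(i,(w,h))
cv2.imwrite('pics/z7.png',np.vstack([np.hstack([f(A,320,352),f(B,320,352)]),np.hstack([f(C,320,187),f(D,320,187)])]))
```

```text
(no output)
```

View pics/z7.png

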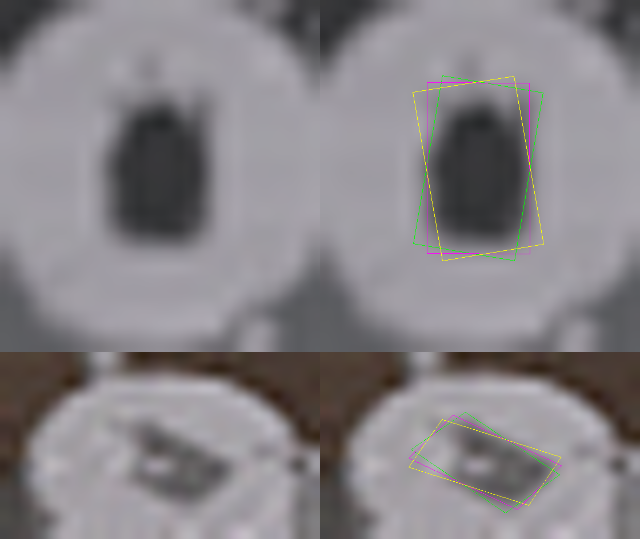

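Run:
```python
from h import *
import pickle
P=pickle.load(open('p0.pkl','rb')); t,s=P['top'],P['side']
for q in ((165,190),(150,185),(205,200),(266,262),(140,335)): print(q,ray(t,q,0)[:2].round())
for q in ((100,135),(185,108),(20,60)): print(q,[ray(t,q,z)[:2].round() for z in (0,300,500)])
for q in ((185,285),(165,150),(150,340),(50,140)): print('s',q,[ray(s,q,z)[:2].round() for z in (0,300,500)])
```

```text
(165, 190) [577. 197.]
(150, 185) [594. 247.]
(205, 200) [545.  65.]
(266, 262) [ 345. -135.]
(140, 335) [118. 252.]
(100, 135) [array([764., 423.]), array([660., 304.]), array([590., 225.])]
(185, 108) [array([861., 143.]), array([737.,  81.]), array([655.,  39.])]
(20, 60) [array([1033.,  718.]), array([875., 540.]), array([769., 421.])]
s (185, 285) [array([624., 165.]), array([425., 315.]), array([293., 416.])]
s (165, 150) [array([1188., -312.]), array([844., -38.]), array([615., 144.])]
s (150, 340) [array([570., 363.]), array([386., 462.]), array([263., 528.])]
s (50, 140) [array([1652.,  -82.]), array([1188.,  132.]), array([879., 275.])]
```

play_rows(
  moves=[
    [[0.6,-1,0.1],-1,-1],
    [[0.6,-1,0.1],-1,-1],
    [[0.6,-1,0.1],-1,-1],
    [[0.6,-1,0.1],-1,-1],
    [[0.6,-1,0.1],-1,-1],
    [[0.6,-1,0.1],-1,-1],
    [[0.6,-1,0.1],-1,-1],
  ],
)

```text
clock: 1.88
position: [321.9, 306.7, 435.5]
ee_rot: [0.93, -0.369, 0.0, -0.001]
contact_force: [0.1, 0.3, -0.6]
gripper_width: 85.5
```

play_rows(
  moves=[
    [[0.58,-0.95,0],-1,-1],
    [[0.58,-0.95,0],-1,-1],
    [[0.58,-0.95,0],-1,-1],
    [[0.58,-0.95,0],-1,-1],
    [[0.58,-0.95,0],-1,-1],
    [[0.58,-0.95,0],-1,-1],
    [[0.58,-0.95,0],-1,-1],
  ],
)

```text
clock: 2.75
position: [496.8, 21.2, 434.9]
ee_rot: [0.802, -0.598, 0.0, -0.0]
contact_force: [-0.0, -0.0, 0.1]
gripper_width: 85.6
```

```bash
cat >> h.py <<'E'
def st():
    s=arm.read_state(); q=s['ee_rot']; r=R.from_quat(q).as_matrix()
    yaw=np.degrees(np.arctan2(r[1,0],r[0,0]))
    print('clk %.2f pos %s yaw %.2f tilt %s F %s T %s w %.2f j6 %.2f'%(s['clock'],s['position'].round(2),yaw,r[:2,2].round(4),s['contact_force'].round(2),s['wrist_torque'].round(3),s['gripper_width'],s['joints'][5])); return s
E
python3 -c "
from h import *
st()"
```

```text
clk 2.75 pos [496.77  21.19 434.87] yaw -73.40 tilt [0.0005 0.0005] F [-0.01 -0.01  0.11] T [ 0.026 -0.005 -0.006] w 85.59 j6 -0.08
```

```bash
python3 -c "
from h import *
s=st();print(s['joints'].round(3))"
```

```text
clk 2.75 pos [496.77  21.19 434.87] yaw -73.40 tilt [0.0005 0.0005] F [-0.01 -0.01  0.11] T [ 0.026 -0.005 -0.006] w 85.59 j6 -0.08
[ 0.37   0.143 -0.247 -0.    -1.18  -0.08 ]
```

play_rows(
  moves=[
    [[0,0,-0.1],-0.34,-1],
    [[0,0,-0.2],-0.34,-1],
    [[0,0,-0.3],-0.34,-0.5],
    [[0,0,-0.35],-0.34,-0.3],
    [[0,0,-0.35],-0.34,-0.3],
    [[0,0,-0.35],-0.34,-0.3],
    [[0,0,-0.35],-0.34,-0.3],
  ],
)

```text
clock: 3.62
position: [497.0, 21.7, 330.9]
ee_rot: [0.746, -0.666, 0.001, -0.001]
contact_force: [-0.4, -0.8, -1.8]
gripper_width: 55.5
```

Run:
```python
from h import *
st()
t=snap('top');s=snap('side')
A=zoom(t,180,250,175,235,8,'x.png');B=zoom(s,210,270,215,275,8,'x.png');
cv2.imwrite('pics/g1.png',np.hstack([cv2.resize(A,(400,343)),cv2.resize(B,(343,343))]))
```

```text
clk 3.62 pos [496.98  21.66 330.85] yaw -83.56 tilt [0.0026 0.0012] F [-0.35 -0.79 -1.77] T [ 0.047 -0.022  0.006] w 55.52 j6 -0.26
```

View pics/g1.png

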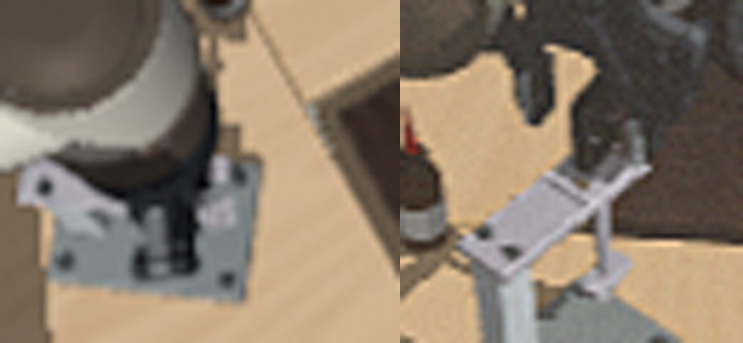

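play_rows(
  moves=[
    [[0,0,0],0,0],
    [[0,0,0],0,0.2],
    [[0,0,0],0,0.35],
    [[0,0,0],0,0.45],
    [[0,0,0],0,0.5],
    [[0,0,0],0,0.52],
    [[0,0,0],0,0.54],
    [[0,0,0],0,0.56],
    [[0,0,0],0,0.58],
    [[0,0,0],0,0.58],
  ],
)

```text
clock: 4.97
position: [496.9, 21.4, 330.6]
ee_rot: [0.746, -0.666, 0.0, -0.001]
contact_force: [-0.7, -0.2, -0.0]
gripper_width: 18.0
```

Run:
```python
from h import *
st()
t=snap('top');s=snap('side')
A=zoom(t,180,250,175,235,8,'x.png');B=zoom(s,210,270,215,275,8,'x.png');
cv2.imwrite('pics/g2.png',np.hstack([cv2.resize(A,(400,343)),cv2.resize(B,(343,343))]))
```

```text
clk 4.97 pos [496.86  21.38 330.61] yaw -83.59 tilt [0.0021 0.001 ] F [-0.69 -0.18 -0.02] T [-0.008  0.028  0.008] w 17.97 j6 -0.26
```

View pics/g2.png

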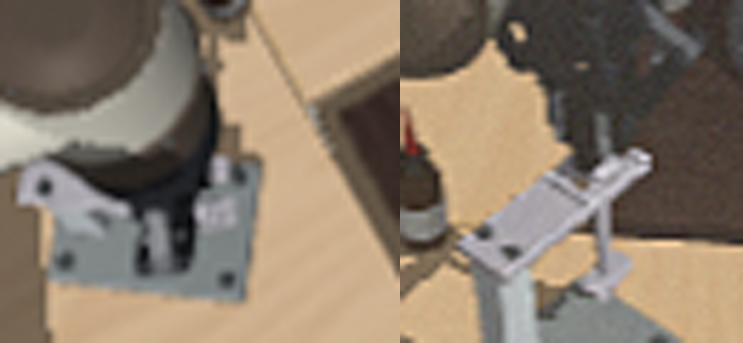

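play_rows(
  moves=[
    [[0,0,0],0,0.6],
    [[0,0,0],0,0.62],
    [[0,0,0],0,0.64],
    [[0,0,0],0,0.66],
    [[0,0,0],0,0.66],
  ],
)

```text
clock: 5.7
position: [496.8, 21.4, 330.6]
ee_rot: [0.746, -0.666, 0.0, -0.001]
contact_force: [-0.8, 0.4, 0.4]
gripper_width: 14.7
```

Run:
```python
from h import *
st()
```

```text
clk 5.70 pos [496.81  21.35 330.6 ] yaw -83.59 tilt [0.002 0.001] F [-0.82  0.36  0.44] T [-0.003  0.083  0.018] w 14.70 j6 -0.26
```

play_rows(
  moves=[
    [[-0.003,0,0],0,0.66],
    [[-0.003,0,0],0,0.68],
    [[-0.003,0,0],0,0.7],
    [[-0.003,0,0],0,0.71],
    [[-0.003,0,0],0,0.72],
    [[-0.003,0,0],0,0.73],
    [[-0.003,0,0],0,0.74],
  ],
)

```text
clock: 6.58
position: [496.0, 21.4, 330.6]
ee_rot: [0.746, -0.666, 0.0, -0.001]
contact_force: [-0.1, -0.2, 0.1]
gripper_width: 11.7
```

Run:
```python
from h import *
st()
```

```text
clk 6.58 pos [496.02  21.37 330.61] yaw -83.59 tilt [0.0022 0.001 ] F [-0.06 -0.17  0.14] T [-0.031 -0.03  -0.016] w 11.69 j6 -0.26
```

play_rows(
  moves=[
    [[0,0,0],0,0.76],
    [[0,0,0],0,0.78],
    [[0,0,0],0,0.8],
    [[0,0,0],0,0.82],
    [[0,0,0],0,0.84],
  ],
)

```text
clock: 7.2
position: [496.0, 21.4, 330.7]
ee_rot: [0.746, -0.666, 0.001, -0.001]
contact_force: [-0.4, -0.3, 1.0]
gripper_width: 10.8
```

Run:
```python
from h import *
st()
```

```text
clk 7.20 pos [496.02  21.39 330.67] yaw -83.59 tilt [0.0023 0.001 ] F [-0.44 -0.3   0.98] T [0.065 0.094 0.039] w 10.83 j6 -0.26
```

play_rows(
  moves=[
    [[0,0,0],0,0.88],
    [[0,0,0],0,0.94],
    [[0,0,0],0,1],
    [[0,0,0],0,1],
    [[0,0,0.01],0,1],
    [[0,0,0.02],0,1],
    [[0,0,0.03],0,1],
    [[0,0,0.04],0,1],
    [[0,0,0.04],0,1],
  ],
)

```text
clock: 8.32
position: [496.1, 21.4, 343.0]
ee_rot: [0.746, -0.666, 0.001, -0.001]
contact_force: [-0.4, 0.9, -0.2]
gripper_width: 11.4
```

Run:
```python
from h import *
st()
s=snap('side')
B=zoom(s,210,270,215,275,8,'g3.png');
```

```text
clk 8.32 pos [496.07  21.41 342.97] yaw -83.58 tilt [0.003  0.0012] F [-0.44  0.85 -0.2 ] T [-0.063 -0.001 -0.048] w 11.42 j6 -0.26
```

View pics/g3.png

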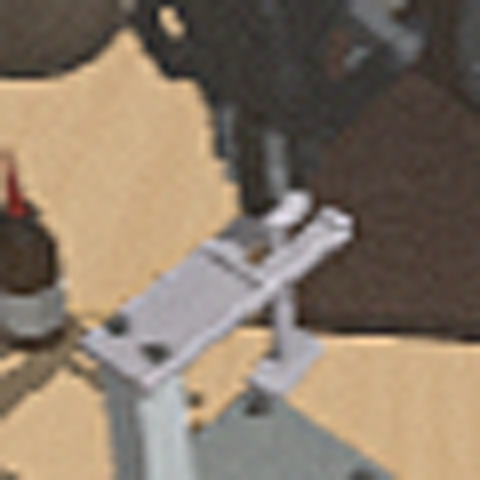

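play_rows(
  moves=[
    [[-0.01,-0.1,0],0,1],
    [[-0.02,-0.2,0],0,1],
    [[-0.03,-0.3,0],0,1],
    [[-0.03,-0.3,0.1],0,1],
    [[0.1,-0.6,0.25],0.3,1],
    [[0.12,-0.8,0.25],0.7,1],
    [[0.12,-0.8,0.25],1,1],
    [[0.12,-0.8,0.25],1,1],
    [[0.12,-0.8,0.25],1,1],
    [[0.12,-0.8,0.25],1,1],
  ],
)

```text
clock: 9.62
position: [531.8, -217.7, 417.5]
ee_rot: [0.893, -0.451, -0.0, -0.001]
contact_force: [-0.4, 0.4, -1.5]
gripper_width: 11.3
```

Run:
```python
from h import *
import pickle
st()
P={n:snap(n) for n in ('top','side')}; pickle.dump(P,open('p1.pkl','wb'))
zoom(P['top'],230,340,150,240,7,'g4.png')
zoom(P['side'],200,320,150,240,6,'g5.png')
```

```text
clk 9.62 pos [ 531.78 -217.68  417.5 ] yaw -53.55 tilt [0.0009 0.0026] F [-0.41  0.35 -1.45] T [ 0.023  0.046 -0.029] w 11.33 j6 0.74
```

View pics/g4.png

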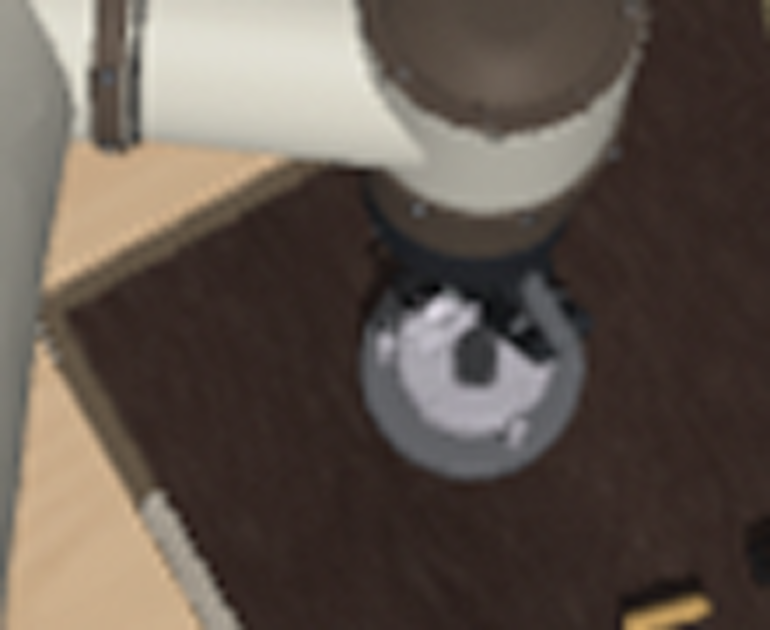

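View pics/g5.png

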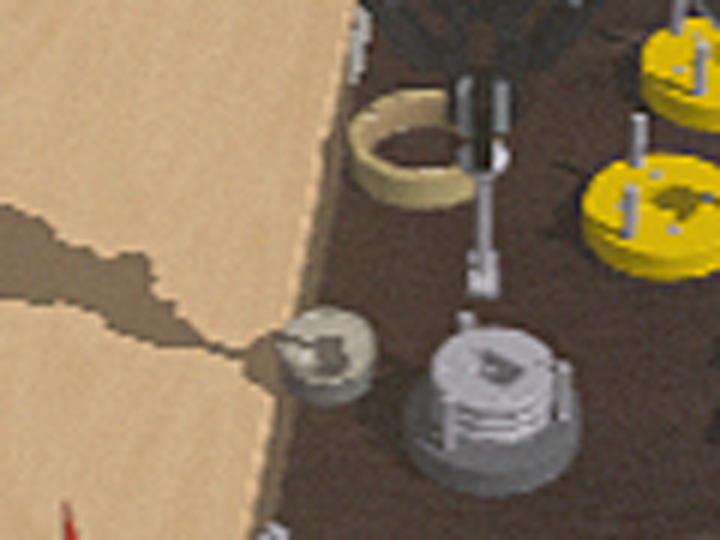

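Run:
```python
from h import *
import pickle
P=pickle.load(open('p1.pkl','rb')); t,s=P['top'],P['side']
x,y,z=531.8,-217.7,136.9; a=np.radians(-53.55)
polys=[hull(s,box(x,y,a,30,16,z,z+7.6)),hull(s,np.vstack([circ(x,y,z+8,4),circ(x,y,z+90,4)])),hull(s,np.vstack([circ(x,y,z+90,13),circ(x,y,z+98,13)]))]
A=zoom(s,265,295,155,205,12,'x.png');B=zoom(s,265,295,155,205,12,'x.png',polys=polys)
cv2.imwrite('pics/g6.png',np.hstack([A,B]))
polys=[hull(t,box(x,y,a,30,16,z,z+7.6))]
zoom(t,280,315,180,210,16,'g7.png',polys=polys)
```

```text
(no output)
```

View pics/g6.png

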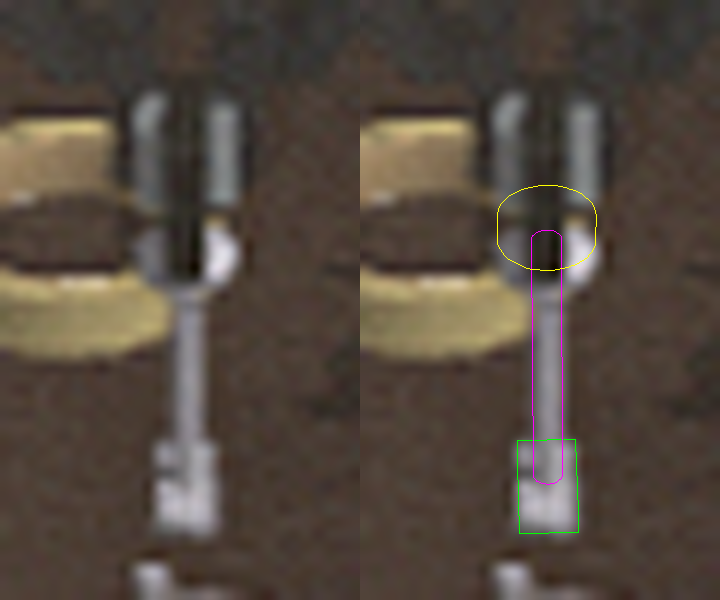

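View pics/g7.png

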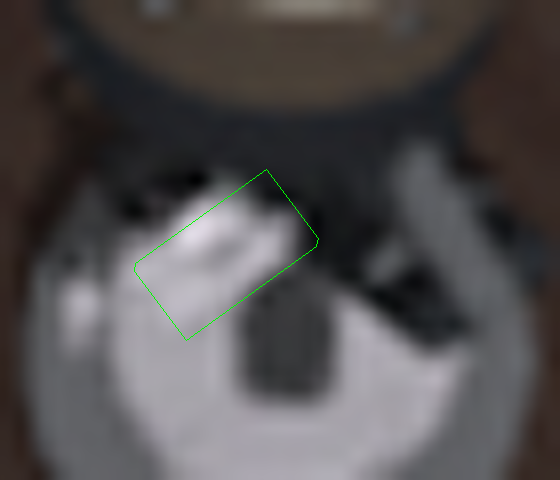

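play_rows(
  moves=[
    [[0.01,-0.05,0],0.5,1],
    [[0.01,-0.05,0],1,1],
    [[0.01,-0.05,0],1,1],
    [[0.01,-0.05,0],1,1],
  ],
)

```text
clock: 10.22
position: [534.9, -232.0, 417.8]
ee_rot: [0.979, -0.204, -0.0, -0.001]
contact_force: [-1.1, 0.2, -1.8]
gripper_width: 11.2
```

play_rows(
  moves=[
    [[0,0,0],0.4,1],
    [[0,0,0],0.78,1],
    [[0,0,0],0.78,1],
    [[0,0,0],0.78,1],
    [[0,0,0],0.78,1],
  ],
)

```text
clock: 10.85
position: [534.9, -231.9, 417.9]
ee_rot: [1.0, -0.002, -0.001, -0.001]
contact_force: [0.5, 0.1, -1.3]
gripper_width: 10.9
```

```bash
cat > chk.py <<'E'
from h import *
import pickle,sys
n=sys.argv[1]
S=st(); x,y,z=S['position']; z-=280.6
r=R.from_quat(S['ee_rot']).as_matrix(); a=np.arctan2(r[1,0],r[0,0])
P={n:snap(n) for n in ('top','side')}; pickle.dump(P,open('p_%s.pkl'%n,'wb'))
t,s=P['top'],P['side']
def f(p,off=0): 
  X,Y=x+off*np.cos(a),y+off*np.sin(a)
  return [hull(p,box(X,Y,a,30,16,z,z+7.6)),hull(p,np.vstack([circ(X,Y,z+8,4),circ(X,Y,z+90,4)])),hull(p,np.vstack([circ(X,Y,z+90,13),circ(X,Y,z+98,13)])),hull(p,box(X,Y,a,30,12,z+98,z+145))]
u,v=np.round(proj(s,[x,y,z+50])[0]).astype(int)
A=zoom(s,u-15,u+15,v-28,v+22,12,'x.png');B=zoom(s,u-15,u+15,v-28,v+22,12,'x.png',polys=f(s))
cv2.imwrite('pics/%s_s.png'%n,np.hstack([A,B]))
u,v=np.round(proj(t,[x,y,z])[0]).astype(int)
A=zoom(t,u-15,u+15,v-15,v+20,13,'x.png');B=zoom(t,u-15,u+15,v-15,v+20,13,'x.png',polys=f(t)[:1])
cv2.imwrite('pics/%s_t.png'%n,np.hstack([A,B]))
E
python3 chk.py k1
```

```text
clk 10.85 pos [ 534.92 -231.87  417.87] yaw -0.28 tilt [-0.001   0.0026] F [ 0.5   0.12 -1.32] T [-0.025 -0.035 -0.012] w 10.88 j6 1.70
```

View pics/k1_s.png

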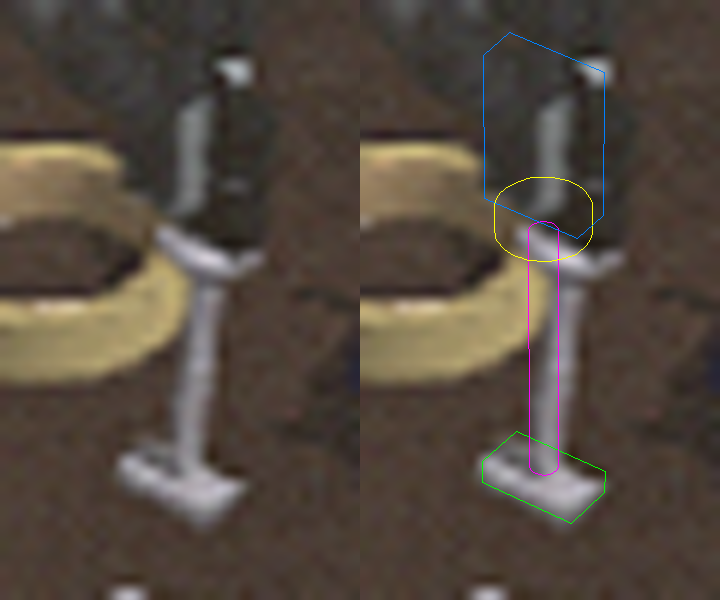

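View pics/k1_t.png

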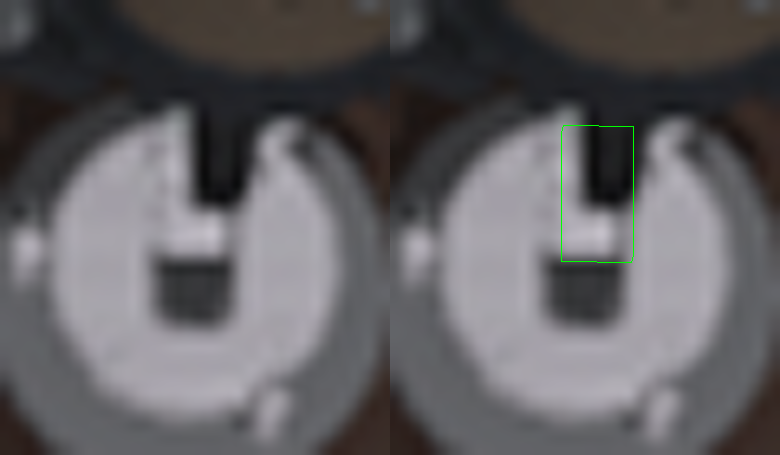

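play_rows(
  moves=[
    [[0,0,-0.12],0,1],
    [[0,0,-0.24],0,1],
    [[0,0,-0.24],0,1],
    [[0,0,-0.24],0,1],
  ],
)

```text
clock: 11.45
position: [535.6, -232.2, 347.4]
ee_rot: [1.0, -0.002, 0.001, -0.001]
contact_force: [-0.0, -0.1, -0.4]
gripper_width: 11.1
```

```bash
python3 chk.py k2
```

```text
clk 11.45 pos [ 535.6  -232.16  347.35] yaw -0.23 tilt [0.0011 0.0014] F [-0.05 -0.09 -0.44] T [-0.033 -0.034 -0.025] w 11.12 j6 1.70
```

View pics/k2_s.png

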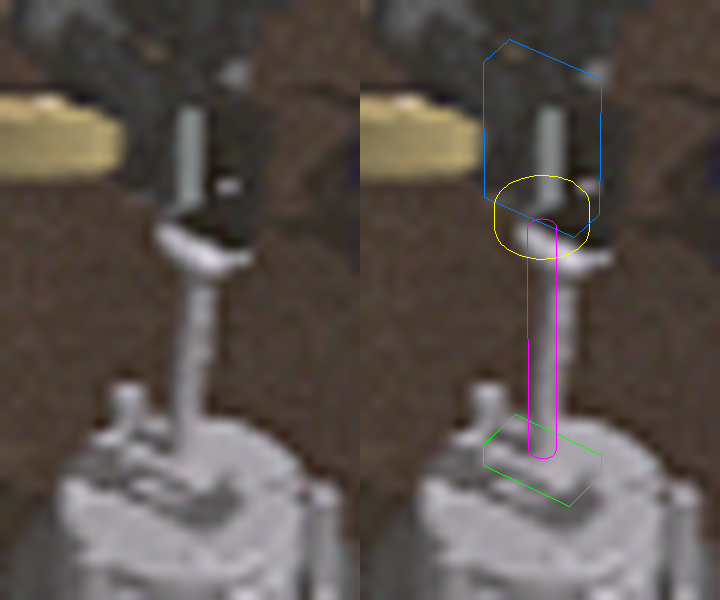

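View pics/k2_t.png

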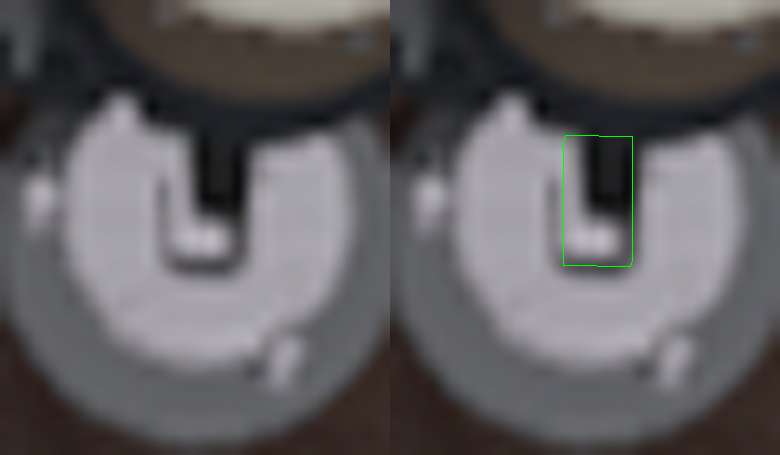

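play_rows(
  moves=[
    [[0,0,-0.015],0,1],
    [[0,0,-0.03],0,1],
    [[0,0,-0.035],0,1],
    [[0,0,-0.035],0,1],
  ],
)

```text
clock: 12.05
position: [535.5, -232.2, 337.3]
ee_rot: [1.0, -0.002, 0.001, -0.001]
contact_force: [0.2, -0.8, -1.7]
gripper_width: 11.4
```

play_rows(
  moves=[
    [[0,0,-0.005],0,1],
    [[0,0,-0.005],0,1],
  ],
)

```text
clock: 12.3
position: [535.6, -232.3, 335.7]
ee_rot: [1.0, -0.002, 0.001, -0.001]
contact_force: [-0.3, -0.2, -1.5]
gripper_width: 11.0
```

```bash
python3 -c "
from h import *
st()"
```

```text
clk 12.30 pos [ 535.56 -232.31  335.71] yaw -0.23 tilt [0.0024 0.0011] F [-0.34 -0.25 -1.48] T [-0.328 -0.058 -0.058] w 11.01 j6 1.70
```

play_rows(
  moves=[
    [[0,0,-0.005],0,1],
    [[0,0,-0.01],0,1],
    [[0,0,-0.01],0,1],
  ],
)

```text
clock: 12.68
position: [535.6, -232.3, 332.5]
ee_rot: [1.0, -0.002, 0.001, -0.001]
contact_force: [0.4, -0.6, -0.7]
gripper_width: 11.3
```

```bash
python3 -c "
from h import *
st()"
```

```text
clk 12.68 pos [ 535.55 -232.29  332.5 ] yaw -0.23 tilt [0.0022 0.0012] F [ 0.41 -0.59 -0.72] T [-0.244 -0.026 -0.009] w 11.27 j6 1.70
```

play_rows(
  moves=[
    [[0,0,-0.005],0,1],
    [[0,0,-0.01],0,1],
    [[0,0,-0.01],0,1],
  ],
)

```text
clock: 13.05
position: [535.5, -232.3, 329.3]
ee_rot: [1.0, -0.002, 0.001, -0.001]
contact_force: [-0.2, -1.2, -1.8]
gripper_width: 11.0
```

play_rows(
  moves=[
    [[0,0,-0.005],0,1],
    [[0,0,-0.008],0,1],
    [[0,0,-0.008],0,1],
  ],
)

```text
clock: 13.42
position: [535.6, -232.3, 327.5]
ee_rot: [1.0, -0.002, 0.001, -0.0]
contact_force: [-0.5, 0.1, 2.1]
gripper_width: 11.3
```

```bash
python3 -c "
from h import *
st()"
```

```text
clk 13.43 pos [ 535.6  -232.3   327.49] yaw -0.23 tilt [0.0026 0.001 ] F [-0.52  0.13  2.07] T [-0.024  0.289 -0.073] w 11.26 j6 1.70
```

play_rows(
  moves=[
    [[0,0,-0.004],0.2,1],
    [[0,0,-0.004],0.4,1],
    [[0,0,-0.004],0.6,1],
    [[0,0,-0.004],0.8,1],
    [[0,0,-0.004],0.8,1],
  ],
)

```text
clock: 14.05
position: [536.3, -232.7, 327.1]
ee_rot: [0.979, 0.205, 0.003, 0.0]
contact_force: [1.0, -3.7, 1.5]
gripper_width: 11.1
```

```bash
python3 -c "
from h import *
st()"
```

```text
clk 14.05 pos [ 536.33 -232.67  327.13] yaw 23.71 tilt [0.0056 0.0006] F [ 0.98 -3.65  1.54] T [-0.981 -0.668 -0.045] w 11.13 j6 2.12
```

play_rows(
  moves=[
    [[0,0,-0.004],0.2,1],
    [[0,0,-0.004],0.4,1],
    [[0,0,-0.004],0.55,1],
    [[0,0,-0.004],0.55,1],
  ],
)

```text
clock: 14.55
position: [536.8, -232.9, 326.8]
ee_rot: [0.939, 0.343, 0.004, 0.001]
contact_force: [1.0, -1.3, 4.7]
gripper_width: 11.1
```

```bash
python3 chk.py k3
```

```text
clk 14.55 pos [ 536.83 -232.92  326.83] yaw 40.10 tilt [0.0078 0.001 ] F [ 0.96 -1.3   4.7 ] T [-0.866 -0.511 -0.091] w 11.11 j6 2.41
```

View pics/k3_s.png

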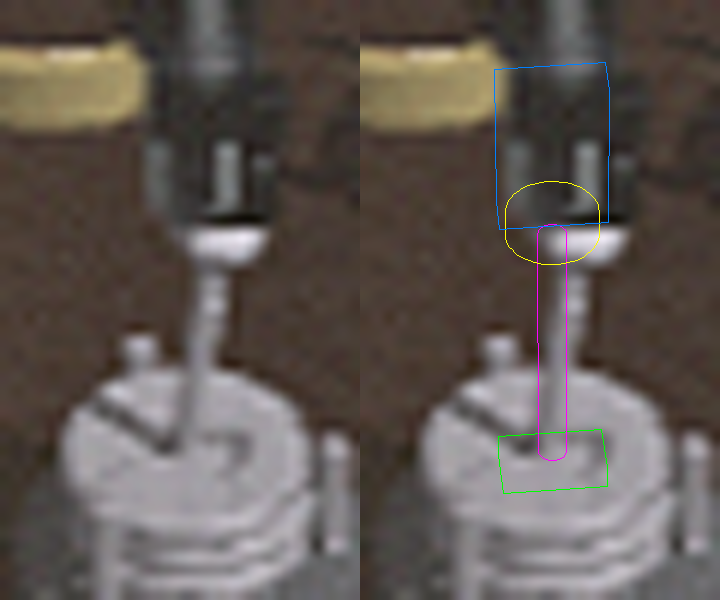

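View pics/k3_t.png

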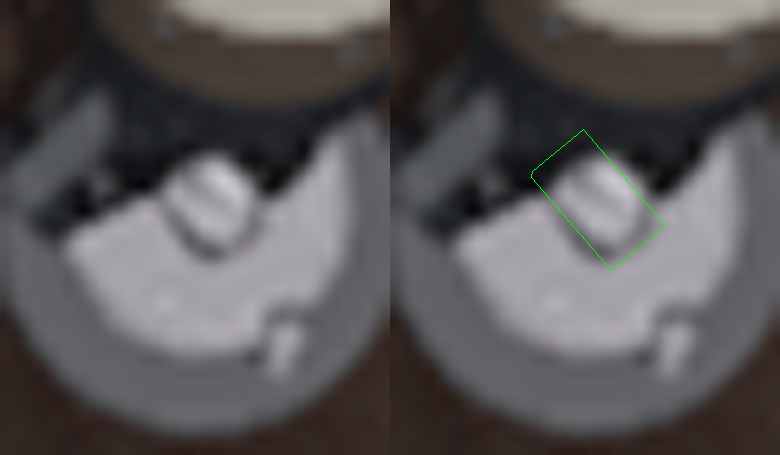

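play_rows(
  moves=[
    [[0,0,0],-0.3,1],
    [[0,0,0],-0.6,1],
    [[0,0,0],-0.9,1],
    [[0,0,0],-1,1],
    [[0,0,0],-1,1],
  ],
)

```text
clock: 15.28
position: [535.9, -232.7, 325.4]
ee_rot: [0.996, 0.088, 0.001, 0.001]
contact_force: [-0.5, -1.6, -0.9]
gripper_width: 11.3
```

play_rows(
  moves=[
    [[0,0,-0.004],-0.2,1],
    [[0,0,-0.004],-0.4,1],
    [[0,0,-0.004],-0.6,1],
    [[0,0,-0.004],-0.7,1],
    [[0,0,-0.004],-0.7,1],
  ],
)

```text
clock: 15.9
position: [535.9, -232.6, 324.6]
ee_rot: [0.996, -0.095, 0.001, 0.001]
contact_force: [-0.4, -0.5, 4.5]
gripper_width: 11.4
```

```bash
python3 -c "
from h import *
st()"
```

```text
clk 15.90 pos [ 535.86 -232.62  324.63] yaw -10.85 tilt [ 0.0018 -0.0027] F [-0.35 -0.49  4.51] T [-0.438  0.307  0.058] w 11.39 j6 1.51
```

play_rows(
  moves=[
    [[0,0,-0.004],-0.2,1],
    [[0,0,-0.004],-0.4,1],
    [[0,0,-0.004],-0.6,1],
    [[0,0,-0.004],-0.6,1],
  ],
)

```text
clock: 16.4
position: [536.2, -232.4, 324.4]
ee_rot: [0.969, -0.249, 0.002, 0.001]
contact_force: [-0.6, 0.9, 5.0]
gripper_width: 11.4
```

```bash
python3 chk.py k4
```

```text
clk 16.40 pos [ 536.19 -232.43  324.43] yaw -28.78 tilt [ 0.0027 -0.0034] F [-0.59  0.86  4.95] T [-0.074  0.087  0.096] w 11.37 j6 1.20
```

View pics/k4_s.png

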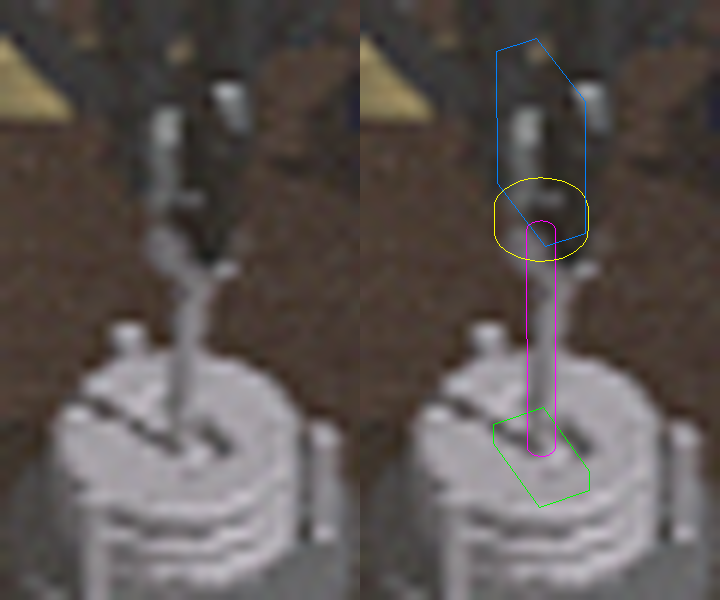

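View pics/k4_t.png

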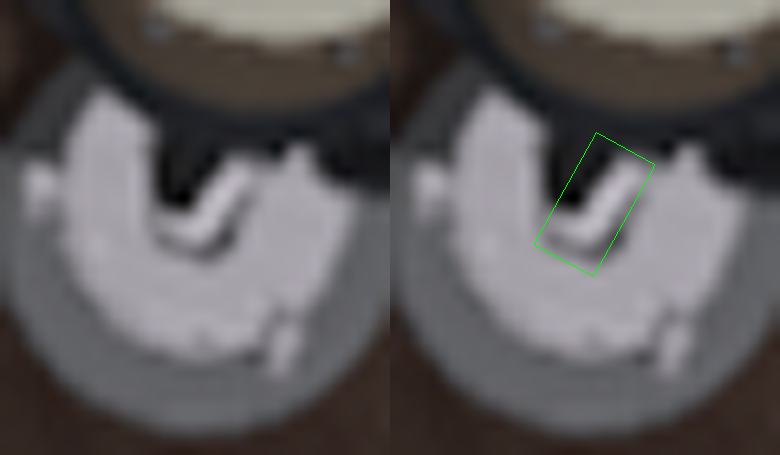

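play_rows(
  moves=[
    [[0,0,0.03],0,1],
    [[0,0,0.06],0,1],
    [[0,0,0.1],0,1],
    [[0,0,0.15],0,1],
    [[0,0,0.2],0,1],
    [[0,0,0.2],0,1],
  ],
)

```text
clock: 17.25
position: [536.4, -232.5, 386.5]
ee_rot: [0.969, -0.248, 0.004, 0.001]
contact_force: [0.6, 1.7, -0.8]
gripper_width: 11.0
```

```bash
python3 chk.py k5
```

```text
clk 17.25 pos [ 536.44 -232.53  386.46] yaw -28.74 tilt [ 0.0066 -0.0042] F [ 0.59  1.67 -0.81] T [ 0.063  0.014 -0.032] w 11.02 j6 1.20
```

View pics/k5_s.png

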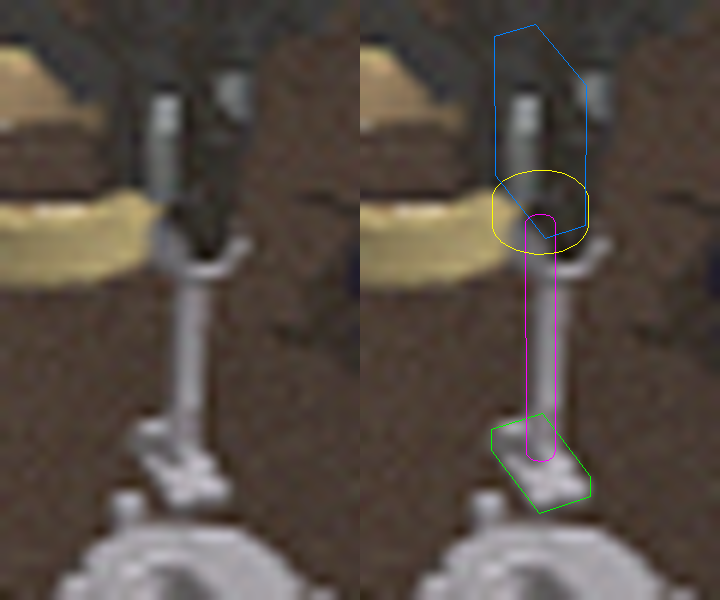

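play_rows(
  moves=[
    [[0,0,0.05],-0.3,1],
    [[-0.05,0.2,0.05],-0.6,1],
    [[-0.12,0.4,0.05],-1,1],
    [[-0.16,0.55,0.05],-1,1],
    [[-0.16,0.55,0.0],-1,1],
  ],
)

```text
clock: 17.98
position: [487.2, -64.8, 385.0]
ee_rot: [0.873, -0.488, 0.002, 0.001]
contact_force: [0.8, -0.6, -1.3]
gripper_width: 11.1
```

play_rows(
  moves=[
    [[0,0,0],-0.3,1],
    [[0,0,-0.05],-0.6,1],
    [[0,0,-0.1],-0.83,1],
    [[0,0,-0.12],-0.83,1],
    [[0,0,-0.12],-0.83,1],
  ],
)

```text
clock: 18.6
position: [487.3, -65.2, 348.3]
ee_rot: [0.747, -0.665, 0.001, 0.002]
contact_force: [-1.2, -0.3, -1.0]
gripper_width: 11.3
```

```bash
python3 chk.py k6
python3 - <<'E'
from h import *
import pickle
P=pickle.load(open('p_k6.pkl','rb')); zoom(P['side'],220,300,190,280,7,'k6w.png')
E
```

```text
clk 18.60 pos [487.29 -65.24 348.28] yaw -83.31 tilt [-0.0003 -0.0046] F [-1.21 -0.29 -0.96] T [ 0.014 -0.013 -0.036] w 11.26 j6 -0.09
```

View pics/k6_s.png

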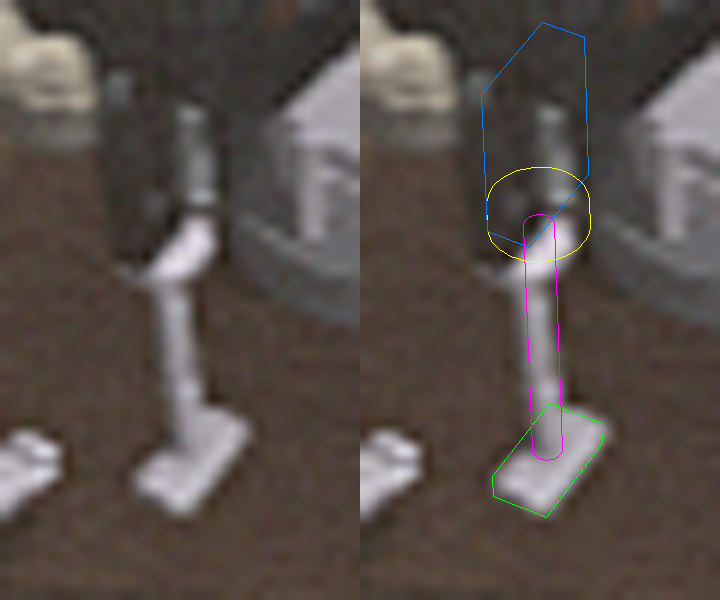

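View pics/k6w.png

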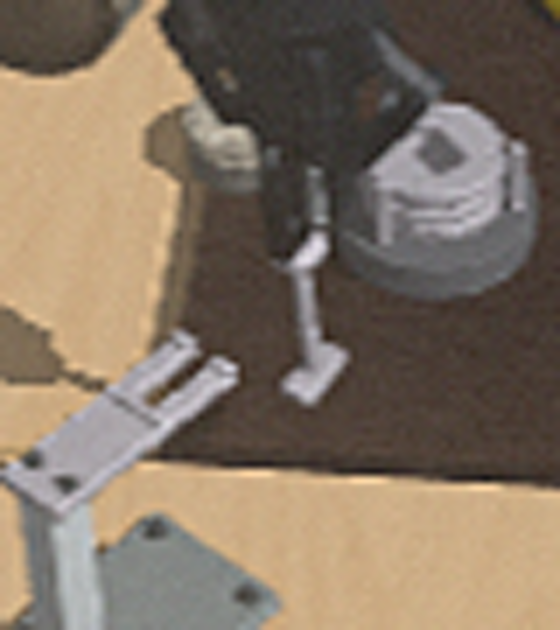

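Run:
```python
from h import *
import pickle
P=pickle.load(open('p_k6.pkl','rb')); t,s=P['top'],P['side']
def fork(p,x,y,a=np.radians(84.1)):
    c,n=np.array([np.cos(a),np.sin(a)]),np.array([-np.sin(a),np.cos(a)])
    f=lambda u,v,z: [*(np.array([x,y])+u*c+v*n),z]
    q=lambda u0,u1,v0,v1,z: proj(p,[f(u0,v0,z),f(u1,v0,z),f(u1,v1,z),f(u0,v1,z)])
    return [q(-22,20,-6,6,140),q(-22,-17,6,15,143),q(17,19,-15,15,143),q(-22,-17,-15,-6,143)]
for nm,(x,y) in {'a':(498.2,22.5)}.items():
    A=zoom(s,228,260,233,258,20,'x.png');B=zoom(s,228,260,233,258,20,'x.png',polys=fork(s,x,y)); cv2.imwrite('pics/fk_s.png',cv2.resize(np.vstack([A,B]),None,fx=.6,fy=.6))
    A=zoom(t,198,226,193,216,20,'x.png');B=zoom(t,198,226,193,216,20,'x.png',polys=fork(t,x,y)); cv2.imwrite('pics/fk_t.png',cv2.resize(np.vstack([A,B]),None,fx=.6,fy=.6))
```

```text
(no output)
```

View pics/fk_s.png

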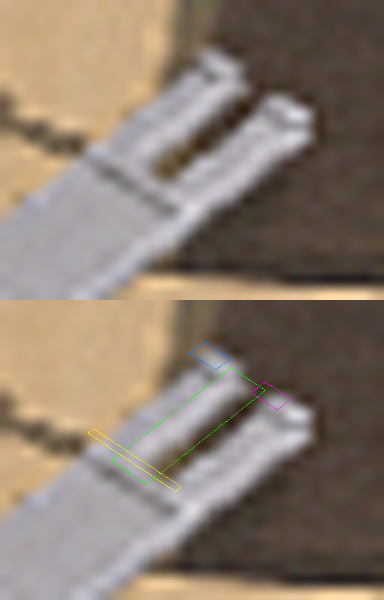

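View pics/fk_t.png

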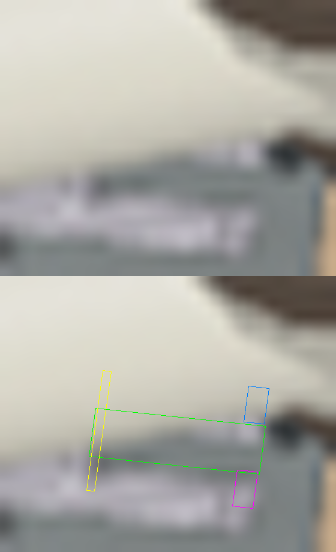

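```bash
cat > fk.py <<'E'
from h import *
import pickle,sys
P=pickle.load(open('p_k6.pkl','rb')); t,s=P['top'],P['side']
def fork(p,x,y,a):
    c,n=np.array([np.cos(a),np.sin(a)]),np.array([-np.sin(a),np.cos(a)])
    f=lambda u,v,z: [*(np.array([x,y])+u*c+v*n),z]
    q=lambda u0,u1,v0,v1,z: proj(p,[f(u0,v0,z),f(u1,v0,z),f(u1,v1,z),f(u0,v1,z)])
    return [q(-22,15,-6,6,140),q(-22,-17,6,16,143),q(17,20,-16,16,143),q(-22,-17,-16,-6,143)]
x,y,a=map(float,sys.argv[1:4]); a=np.radians(a)
B=zoom(s,228,260,233,258,20,'x.png',polys=fork(s,x,y,a))
A=zoom(t,198,226,193,218,20,'x.png',polys=fork(t,x,y,a)); cv2.imwrite('pics/fk_%s.png'%sys.argv[4],cv2.resize(np.hstack([A,B]),None,fx=.65,fy=.65))
E
python3 fk.py 494.5 24.5 84.1 b
```

```text
(no output)
```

View pics/fk_b.png

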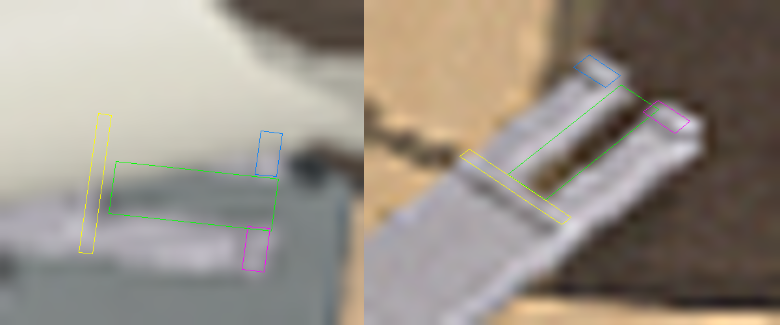

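play_rows(
  moves=[
    [[0.0,0.02,-0.015],0,1],
    [[0.01,0.1,-0.015],0,1],
    [[0.019,0.19,-0.015],0,1],
    [[0.028,0.277,-0.015],0,1],
    [[0.028,0.277,-0.015],0,1],
    [[0.028,0.277,-0.02],0,1],
  ],
)

```text
clock: 19.45
position: [495.8, 18.0, 343.3]
ee_rot: [0.747, -0.665, 0.002, 0.001]
contact_force: [0.1, -0.2, -1.3]
gripper_width: 11.1
```

Run:
```python
from h import *
st()
s=snap('side'); zoom(s,215,275,215,275,10,'m1.png')
```

```text
clk 19.45 pos [495.77  18.01 343.29] yaw -83.30 tilt [ 0.002  -0.0043] F [ 0.06 -0.25 -1.31] T [-0.018  0.054  0.026] w 11.06 j6 -0.25
```

View pics/m1.png

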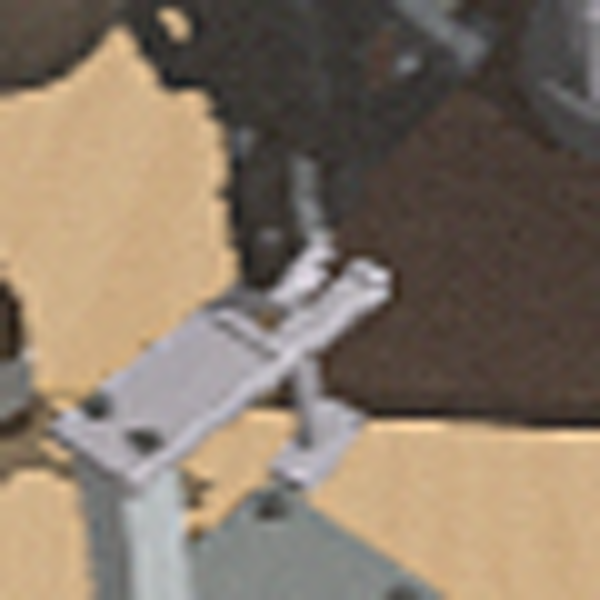

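play_rows(
  moves=[
    [[0,0,-0.015],0,1],
    [[0,0,-0.03],0,1],
    [[0,0,-0.036],0,1],
    [[0,0,-0.036],0,1],
  ],
)

```text
clock: 20.0
position: [495.5, 17.4, 332.4]
ee_rot: [0.747, -0.665, 0.002, 0.002]
contact_force: [-1.6, -1.1, 1.9]
gripper_width: 11.3
```

play_rows(
  moves=[
    [[0,0,-0.004],0,1],
    [[0,0,-0.006],0,1],
    [[0,0,-0.006],0,1],
  ],
)

```text
clock: 20.38
position: [495.5, 17.3, 332.1]
ee_rot: [0.747, -0.665, 0.002, 0.001]
contact_force: [-3.9, -0.2, 10.0]
gripper_width: 11.0
```

Run:
```python
from h import *
st()
s=snap('side'); zoom(s,215,275,215,275,10,'m2.png')
```

```text
clk 20.38 pos [495.52  17.29 332.13] yaw -83.30 tilt [ 0.0017 -0.0055] F [-3.94 -0.18 10.01] T [-0.052  1.263  0.063] w 11.04 j6 -0.25
```

View pics/m2.png

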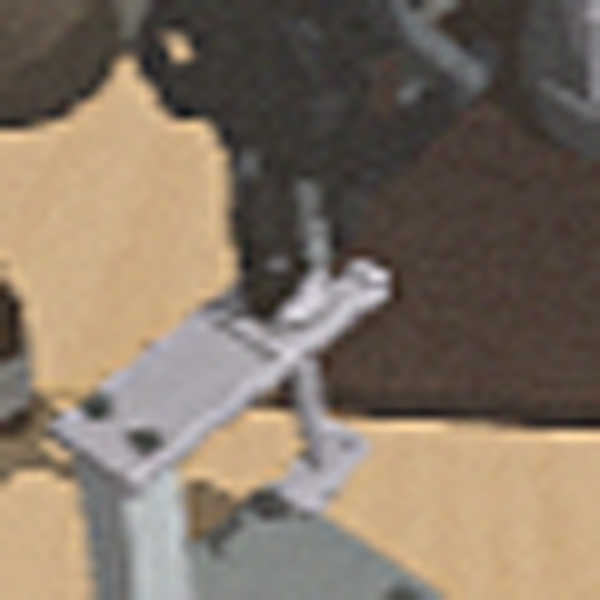

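play_rows(
  moves=[
    [[0,0,0.004],0,0.8],
    [[0,0,0.004],0,0.75],
    [[0,0,0.004],0,0.7],
    [[0,0,0.004],0,0.65],
    [[0,0,0.004],0,0.55],
    [[0,0,0.004],0,0.3],
    [[0,0,0.004],0,0.3],
  ],
)

```text
clock: 21.3
position: [495.5, 17.3, 333.3]
ee_rot: [0.747, -0.665, 0.002, 0.001]
contact_force: [-0.9, 0.1, -0.8]
gripper_width: 29.8
```

Run:
```python
from h import *
st()
s=snap('side'); zoom(s,215,275,215,275,10,'m3.png')
t=snap('top'); zoom(t,185,245,175,225,10,'m3t.png')
```

```text
clk 21.30 pos [495.53  17.28 333.34] yaw -83.30 tilt [ 0.0018 -0.0054] F [-0.87  0.05 -0.82] T [-0.023 -0.022  0.006] w 29.80 j6 -0.25
```

View pics/m3.png

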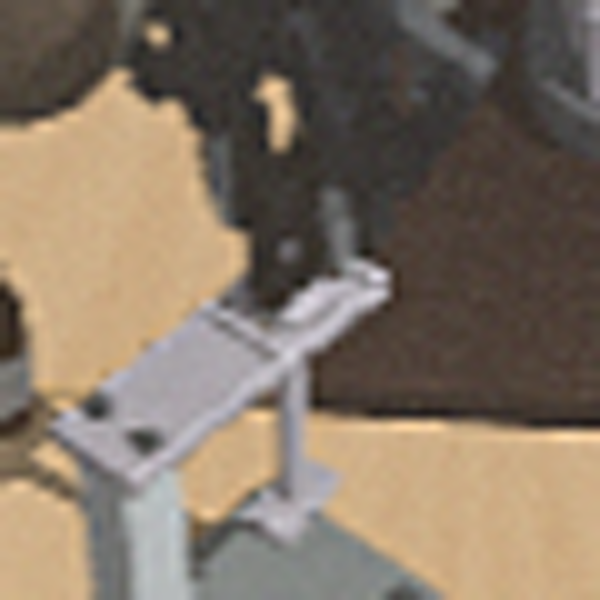

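View pics/m3t.png

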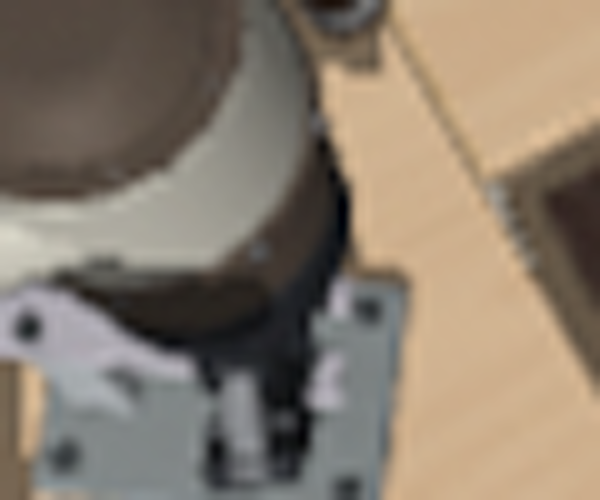

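Run:
```python
from h import *
s=snap('side')
def f(x,y,a,z=50): 
  return [hull(s,box(x,y,a,30,16,z,z+7.6)),hull(s,np.vstack([circ(x,y,z+8,4),circ(x,y,z+90,4)])),hull(s,np.vstack([circ(x,y,z+90,13),circ(x,y,z+98,13)])),hull(s,box(x,y,a,30,12,z+98,z+145))]
a=np.radians(96.7)
ims=[zoom(s,230,258,225,272,14,'x.png',polys=f(x,y,a)) for x,y in ((496,23),(496,27))]
cv2.imwrite('pics/m4.png',np.hstack(ims)[:, :])
c=lambda u,v,z: ray(s,(u/10+215-.5,v/10+215-.5),z)[:2].round(1)
print(c(245,515,54),c(340,470,54),c(285,540,51),c(293,400,110))
```

```text
[502.9  44. ] [490.2  13. ] [488.4  42.9] [486.4  36.4]
```

View pics/m4.png

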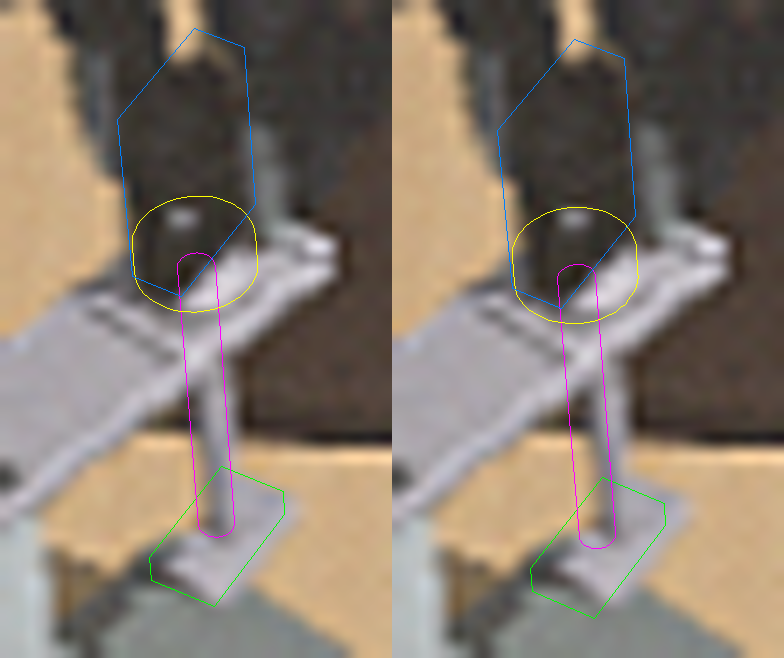

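play_rows(
  moves=[
    [[0,0.016,-0.015],0,0.3],
    [[0,0.016,-0.015],0,0.5],
    [[0,0.016,-0.015],0,0.6],
    [[0,0.016,-0.015],0,0.64],
    [[0,0.016,-0.015],0,0.66],
    [[0,0.016,-0.015],0,0.68],
    [[0,0.016,-0.015],0,0.68],
  ],
)

```text
clock: 22.32
position: [495.5, 22.1, 328.9]
ee_rot: [0.747, -0.665, 0.002, 0.001]
contact_force: [-0.2, -0.3, -0.6]
gripper_width: 13.6
```

```bash
python3 -c "
from h import *
st()"
```

```text
clk 22.32 pos [495.51  22.08 328.86] yaw -83.30 tilt [ 0.0018 -0.0054] F [-0.17 -0.26 -0.61] T [-0.049  0.072 -0.042] w 13.58 j6 -0.26
```

play_rows(
  moves=[
    [[0,0,0],0,0.7],
    [[0,0,0],0,0.71],
    [[0,0,0],0,0.72],
    [[0,0,0],0,0.73],
    [[0,0,0],0,0.74],
    [[0,0,0],0,0.75],
    [[0,0,0],0,0.76],
  ],
)

```text
clock: 23.2
position: [495.5, 22.0, 329.0]
ee_rot: [0.747, -0.665, 0.003, 0.001]
contact_force: [-0.0, 0.1, 1.0]
gripper_width: 11.6
```

Run:
```python
from h import *
st()
s=snap('side'); zoom(s,230,258,225,272,12,'m5.png')
```

```text
clk 23.20 pos [495.51  22.04 328.96] yaw -83.31 tilt [ 0.0019 -0.0054] F [-0.02  0.06  0.99] T [ 0.001 -0.038 -0.057] w 11.58 j6 -0.26
```

View pics/m5.png

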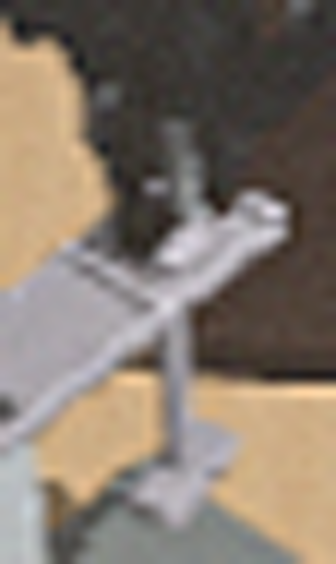

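play_rows(
  moves=[
    [[0,0,0],0,0.78],
    [[0,0,0],0,0.8],
    [[0,0,0],0,0.8],
    [[0,0,0.01],0,0.8],
    [[0,0,0.02],0,0.8],
    [[0,0,0.04],0,0.8],
    [[0,0,0.05],0,0.8],
    [[0,0,0.05],0,0.8],
  ],
)

```text
clock: 24.25
position: [495.6, 22.1, 344.4]
ee_rot: [0.747, -0.665, 0.003, 0.001]
contact_force: [0.3, 1.2, -0.9]
gripper_width: 11.1
```

Run:
```python
from h import *
st()
s=snap('side'); zoom(s,230,258,225,272,12,'m6.png')
```

```text
clk 24.25 pos [495.56  22.06 344.36] yaw -83.30 tilt [ 0.0027 -0.0051] F [ 0.33  1.23 -0.93] T [-0.034  0.017 -0.013] w 11.13 j6 -0.26
```

View pics/m6.png

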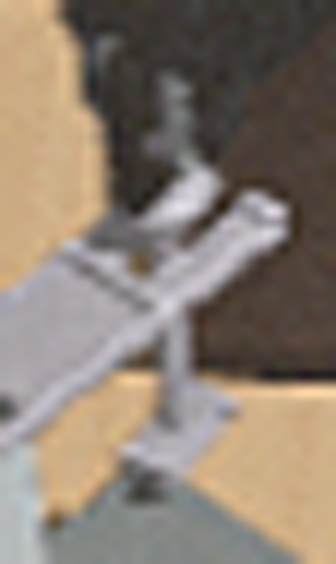

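play_rows(
  moves=[
    [[-0.01,-0.1,0],0,0.8],
    [[-0.02,-0.2,0],0,0.8],
    [[-0.03,-0.3,0],0,0.8],
    [[-0.03,-0.35,0.1],0.2,0.8],
    [[0.05,-0.5,0.15],0.5,0.8],
    [[0.1,-0.6,0.15],0.85,0.8],
    [[0.1,-0.6,0.15],1,0.8],
    [[0.1,-0.6,0.15],1,0.8],
  ],
)

```text
clock: 25.3
position: [525.4, -158.3, 388.5]
ee_rot: [0.893, -0.449, 0.002, 0.001]
contact_force: [-0.8, 0.8, -1.4]
gripper_width: 11.5
```

play_rows(
  moves=[
    [[0,0,0],0.35,0.8],
    [[0,0,0],0.7,0.8],
    [[0,0,0],1,0.8],
    [[0,0,0],1,0.8],
  ],
)

```text
clock: 25.8
position: [525.2, -157.9, 388.5]
ee_rot: [0.979, -0.204, 0.002, 0.0]
contact_force: [0.8, 0.5, -0.0]
gripper_width: 11.7
```

play_rows(
  moves=[
    [[0,0,0],0.35,0.8],
    [[0,0,0],0.7,0.8],
    [[0,0,0],1,0.8],
    [[0,0,0],1,0.8],
  ],
)

```text
clock: 26.3
position: [525.2, -157.7, 388.5]
ee_rot: [0.999, 0.054, 0.002, -0.0]
contact_force: [-0.2, -0.4, 0.0]
gripper_width: 10.8
```

```bash
python3 chk.py k7
```

```text
clk 26.30 pos [ 525.18 -157.65  388.48] yaw 6.23 tilt [0.0043 0.0012] F [-0.16 -0.39  0.03] T [ 0.016 -0.02  -0.031] w 10.80 j6 1.68
```

View pics/k7_s.png

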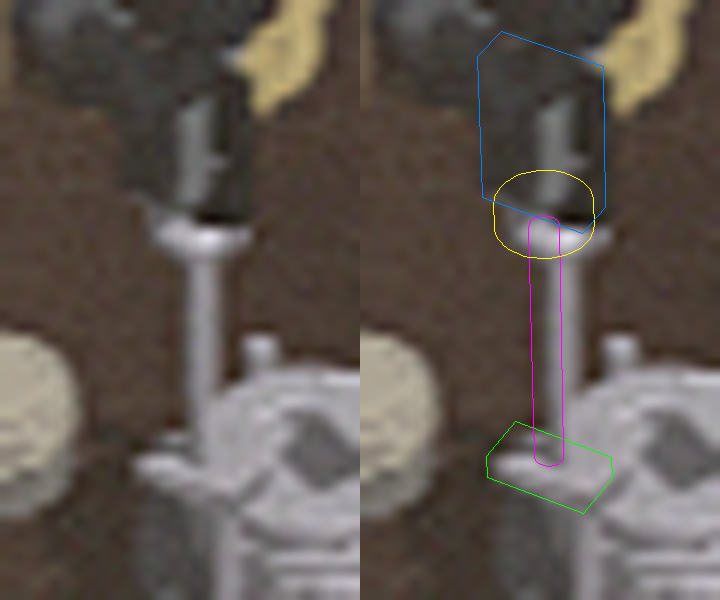

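Run:
```python
from h import *
import pickle
P=pickle.load(open('p_k7.pkl','rb')); t,s=P['top'],P['side']
def q(p,a): return proj(p,box(535,-232.5,np.radians(a),34,20,57,57)[[0,2,6,4]])
A=zoom(t,284,316,186,218,12,'x.png'); B=zoom(t,284,316,186,218,12,'x.png',polys=[q(t,-15),q(t,-25),q(t,-35)])
C=zoom(s,268,300,198,222,16,'x.png'); D=zoom(s,268,300,198,222,16,'x.png',polys=[q(s,-15),q(s,-25),q(s,-35)])
f=lambda i,w,h: cv2.resize(i,(w,h))
cv2.imwrite('pics/z8.png',np.vstack([np.hstack([f(A,340,340),f(B,340,340)]),np.hstack([f(C,340,255),f(D,340,255)])]))
```

```text
(no output)
```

View pics/z8.png

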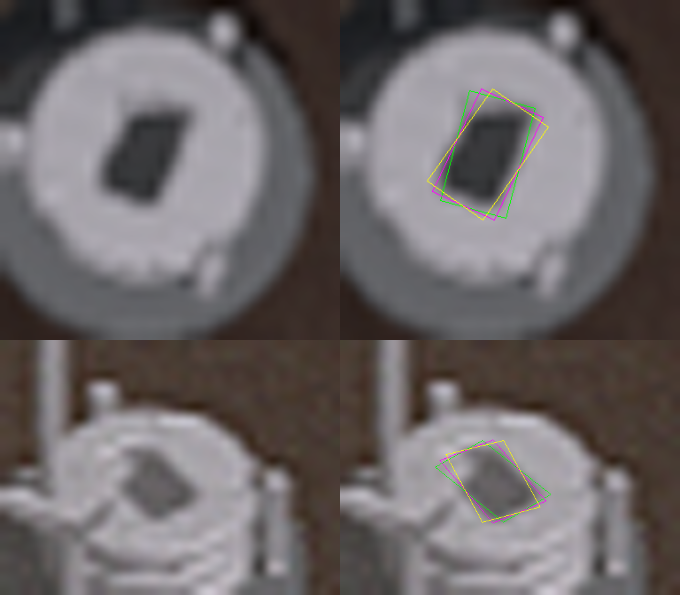

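play_rows(
  moves=[
    [[0,0,0.02],0,0.85],
    [[0.0,0,0.02],-0.3,0.9],
    [[0.025,-0.13,0.02],-0.6,1],
    [[0.05,-0.256,0.0],-0.94,1],
    [[0.05,-0.256,-0.05],-0.94,1],
    [[0.05,-0.256,-0.1],-0.94,1],
    [[0.05,-0.256,-0.13],-0.94,1],
    [[0.05,-0.256,-0.13],-0.94,1],
  ],
)

```text
clock: 27.4
position: [540.1, -233.8, 348.7]
ee_rot: [0.982, -0.19, 0.001, 0.0]
contact_force: [-0.0, 0.2, -1.3]
gripper_width: 11.3
```

```bash
sed -i 's/z-=280.6/z-=279.0; OFF=float(sys.argv[2])/; s/def f(p,off=0)/def f(p,off=OFF)/' chk.py; python3 chk.py k8 -5.6
```

```text
clk 27.40 pos [ 540.06 -233.78  348.68] yaw -21.89 tilt [ 0.0025 -0.0007] F [-0.02  0.2  -1.31] T [-0.015 -0.034  0.016] w 11.34 j6 1.32
```

View pics/k8_s.png

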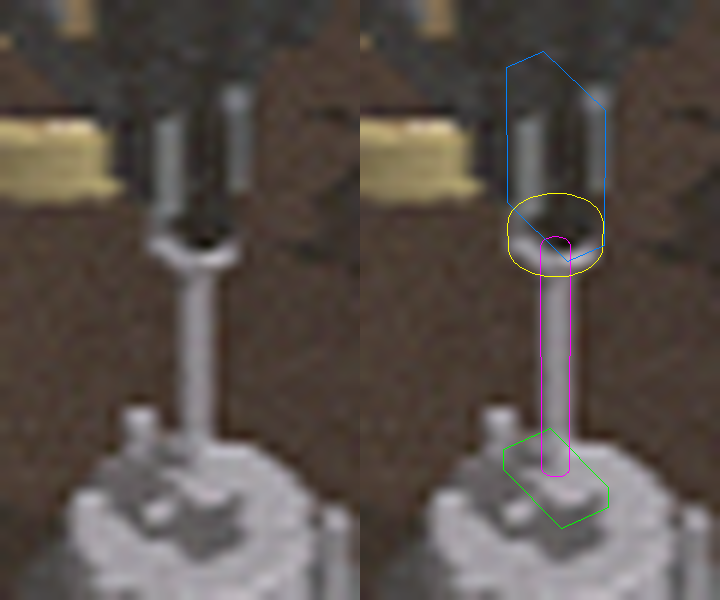

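View pics/k8_t.png

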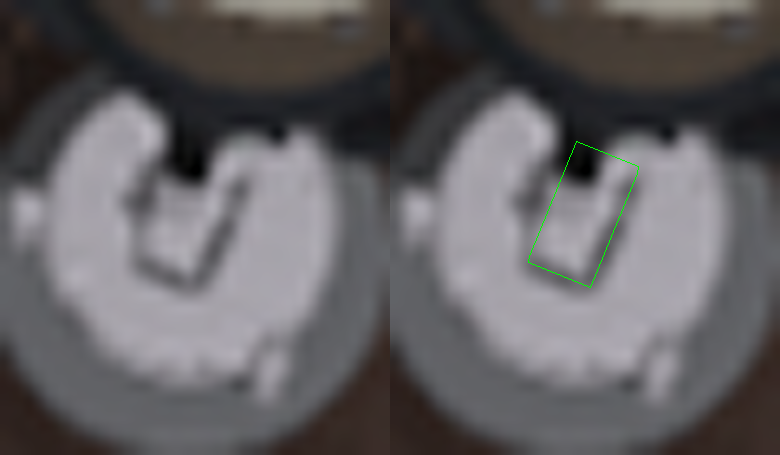

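play_rows(
  moves=[
    [[0.003,0,-0.015],0,1],
    [[0.003,0,-0.03],0,1],
    [[0.003,0,-0.035],0,1],
    [[0.003,0,-0.035],0,1],
  ],
)

```text
clock: 28.0
position: [541.3, -234.1, 339.3]
ee_rot: [0.982, -0.19, 0.002, 0.0]
contact_force: [0.8, -1.0, -1.6]
gripper_width: 11.4
```

play_rows(
  moves=[
    [[0,0,-0.005],0,1],
    [[0,0,-0.01],0,1],
    [[0,0,-0.01],0,1],
  ],
)

```text
clock: 28.38
position: [541.3, -234.1, 336.1]
ee_rot: [0.982, -0.19, 0.002, 0.0]
contact_force: [-0.7, -0.9, -0.9]
gripper_width: 11.5
```

```bash
python3 -c "
from h import *
st()"
```

```text
clk 28.38 pos [ 541.28 -234.09  336.11] yaw -21.90 tilt [ 0.0044 -0.0013] F [-0.67 -0.86 -0.86] T [ 0.104 -0.031 -0.005] w 11.48 j6 1.32
```

Toe is at 57, just about to enter the top slot. I'll continue down in small steps.

play_rows(
  moves=[
    [[0,0,-0.005],0,1],
    [[0,0,-0.01],0,1],
    [[0,0,-0.01],0,1],
  ],
)

```text
clock: 28.75
position: [541.2, -234.1, 332.9]
ee_rot: [0.982, -0.19, 0.002, 0.0]
contact_force: [-0.2, 0.4, -0.4]
gripper_width: 11.7
```

play_rows(
  moves=[
    [[0,0,-0.005],0,1],
    [[0,0,-0.01],0,1],
    [[0,0,-0.01],0,1],
  ],
)

```text
clock: 29.12
position: [541.2, -234.1, 329.7]
ee_rot: [0.982, -0.19, 0.002, 0.0]
contact_force: [0.2, -0.2, -1.6]
gripper_width: 11.4
```

play_rows(
  moves=[
    [[0,0,-0.005],0,1],
    [[0,0,-0.01],0,1],
    [[0,0,-0.01],0,1],
  ],
)

```text
clock: 29.5
position: [541.1, -234.1, 326.5]
ee_rot: [0.982, -0.19, 0.002, 0.0]
contact_force: [0.3, 0.6, -0.5]
gripper_width: 11.2
```

```bash
python3 -c "
from h import *
st()"
```

```text
clk 29.50 pos [ 541.12 -234.06  326.5 ] yaw -21.90 tilt [ 0.0032 -0.001 ] F [ 0.25  0.56 -0.53] T [ 0.036 -0.006  0.016] w 11.19 j6 1.32
```

play_rows(
  moves=[
    [[0,0,-0.005],0,1],
    [[0,0,-0.008],0,1],
    [[0,0,-0.008],0,1],
  ],
)

```text
clock: 29.88
position: [541.1, -234.0, 324.0]
ee_rot: [0.982, -0.19, 0.002, 0.0]
contact_force: [-0.8, -0.8, -2.1]
gripper_width: 11.5
```

play_rows(
  moves=[
    [[0,0,-0.005],0,1],
    [[0,0,-0.008],0,1],
    [[0,0,-0.008],0,1],
  ],
)

```text
clock: 30.25
position: [541.3, -234.1, 321.7]
ee_rot: [0.982, -0.19, 0.002, 0.0]
contact_force: [0.5, -0.2, -1.2]
gripper_width: 11.6
```

```bash
python3 -c "
from h import *
st()"
```

```text
clk 30.25 pos [ 541.33 -234.07  321.72] yaw -21.89 tilt [ 0.0038 -0.0012] F [ 0.46 -0.24 -1.25] T [-0.149 -0.25   0.007] w 11.64 j6 1.32
```

play_rows(
  moves=[
    [[0,0,-0.005],0,1],
    [[0,0,-0.012],0,1],
    [[0,0,-0.012],0,1],
  ],
)

```text
clock: 30.62
position: [541.4, -234.1, 318.1]
ee_rot: [0.982, -0.19, 0.002, 0.0]
contact_force: [0.8, 0.2, -0.8]
gripper_width: 11.5
```

play_rows(
  moves=[
    [[0,0,-0.005],0,1],
    [[0,0,-0.009],0,1],
    [[0,0,-0.009],0,1],
  ],
)

```text
clock: 31.0
position: [541.4, -234.1, 315.3]
ee_rot: [0.982, -0.19, 0.002, 0.0]
contact_force: [0.4, -0.3, 0.2]
gripper_width: 11.2
```

```bash
python3 -c "
from h import *
st()"
```

```text
clk 31.00 pos [ 541.42 -234.11  315.31] yaw -21.88 tilt [ 0.0042 -0.0014] F [ 0.42 -0.31  0.24] T [-0.066 -0.156  0.072] w 11.23 j6 1.32
```

play_rows(
  moves=[
    [[0,0,-0.004],0,1],
    [[0,0,-0.007],0,1],
    [[0,0,-0.007],0,1],
  ],
)

```text
clock: 31.38
position: [541.4, -234.1, 313.1]
ee_rot: [0.982, -0.19, 0.002, 0.0]
contact_force: [0.4, -0.8, -0.4]
gripper_width: 11.6
```

play_rows(
  moves=[
    [[0,0,-0.004],0,1],
    [[0,0,-0.006],0,1],
    [[0,0,-0.006],0,1],
  ],
)

```text
clock: 31.75
position: [541.4, -234.1, 311.0]
ee_rot: [0.982, -0.19, 0.002, 0.0]
contact_force: [-0.1, -0.5, -0.1]
gripper_width: 10.9
```

```bash
python3 -c "
from h import *
st()"
```

```text
clk 31.75 pos [ 541.4  -234.1   311.04] yaw -21.89 tilt [ 0.0039 -0.0013] F [-0.14 -0.49 -0.15] T [-0.158 -0.208  0.038] w 10.92 j6 1.32
```

play_rows(
  moves=[
    [[0,0,-0.004],0,1],
    [[0,0,-0.006],0,1],
    [[0,0,-0.006],0,1],
  ],
)

```text
clock: 32.12
position: [541.3, -234.1, 308.9]
ee_rot: [0.982, -0.19, 0.002, 0.0]
contact_force: [0.0, -0.7, -1.5]
gripper_width: 11.2
```

```bash
python3 -c "
from h import *
st()"
```

```text
clk 32.12 pos [ 541.33 -234.08  308.93] yaw -21.91 tilt [ 0.0034 -0.001 ] F [ 0.   -0.73 -1.5 ] T [-0.118 -0.275 -0.022] w 11.23 j6 1.32
```

play_rows(
  moves=[
    [[0,0,-0.004],0,1],
    [[0,0,-0.008],0,1],
    [[0,0,-0.008],0,1],
  ],
)

```text
clock: 32.5
position: [541.2, -234.1, 306.3]
ee_rot: [0.982, -0.19, 0.001, 0.0]
contact_force: [0.4, -0.4, -0.6]
gripper_width: 11.1
```

play_rows(
  moves=[
    [[0,0,-0.004],0,1],
    [[0,0,-0.008],0,1],
    [[0,0,-0.008],0,1],
  ],
)

```text
clock: 32.88
position: [541.2, -234.1, 303.7]
ee_rot: [0.982, -0.19, 0.001, 0.0]
contact_force: [-0.5, -0.7, -1.5]
gripper_width: 11.1
```

```bash
python3 -c "
from h import *
st()"
```

```text
clk 32.88 pos [ 541.2  -234.06  303.73] yaw -21.91 tilt [ 0.0027 -0.0008] F [-0.51 -0.72 -1.52] T [-0.084 -0.221 -0.023] w 11.11 j6 1.32
```

```bash
python3 chk.py k9 -5.6
```

```text
clk 32.88 pos [ 541.2  -234.06  303.73] yaw -21.91 tilt [ 0.0027 -0.0008] F [-0.51 -0.72 -1.52] T [-0.084 -0.221 -0.023] w 11.11 j6 1.32
```

View pics/k9_s.png

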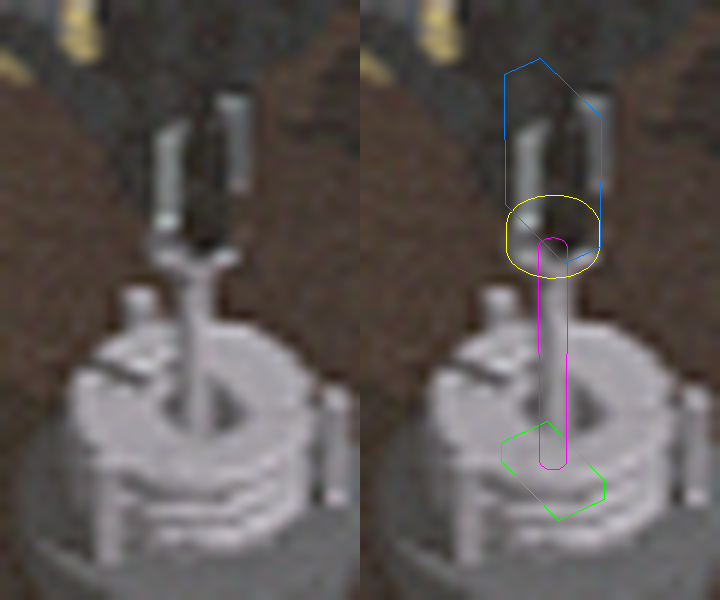

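play_rows(
  moves=[
    [[0,0,-0.005],0,1],
    [[0,0,-0.01],0,1],
    [[0,0,-0.015],0,1],
    [[0,0,-0.015],0,1],
  ],
)

```text
clock: 33.48
position: [541.2, -234.1, 299.1]
ee_rot: [0.982, -0.19, 0.001, 0.0]
contact_force: [0.3, -1.0, -1.9]
gripper_width: 11.7
```

play_rows(
  moves=[
    [[0,0,-0.005],0,1],
    [[0,0,-0.01],0,1],
    [[0,0,-0.014],0,1],
    [[0,0,-0.014],0,1],
  ],
)

```text
clock: 33.98
position: [541.0, -234.0, 294.6]
ee_rot: [0.982, -0.19, 0.001, 0.0]
contact_force: [-0.1, -0.2, -1.2]
gripper_width: 10.8
```

```bash
python3 -c "
from h import *
st()"
```

```text
clk 33.98 pos [ 541.01 -234.    294.58] yaw -21.92 tilt [ 0.0016 -0.0005] F [-0.11 -0.19 -1.23] T [-0.009 -0.    -0.001] w 10.78 j6 1.32
```

play_rows(
  moves=[
    [[0,0,-0.006],0,1],
    [[0,0,-0.012],0,1],
    [[0,0,-0.017],0,1],
    [[0,0,-0.017],0,1],
  ],
)

```text
clock: 34.48
position: [541.0, -234.0, 289.3]
ee_rot: [0.982, -0.19, 0.001, 0.0]
contact_force: [-0.0, 0.4, -1.1]
gripper_width: 11.3
```

```bash
python3 -c "
from h import *
st()"; python3 chk.py k10 -5.6
```

```text
clk 34.48 pos [ 540.97 -233.97  289.28] yaw -21.91 tilt [ 0.0012 -0.0004] F [-0.03  0.45 -1.05] T [-0.023  0.017 -0.033] w 11.26 j6 1.32
clk 34.48 pos [ 540.97 -233.97  289.28] yaw -21.91 tilt [ 0.0012 -0.0004] F [-0.03  0.45 -1.05] T [-0.023  0.017 -0.033] w 11.26 j6 1.32
```

View pics/k10_s.png

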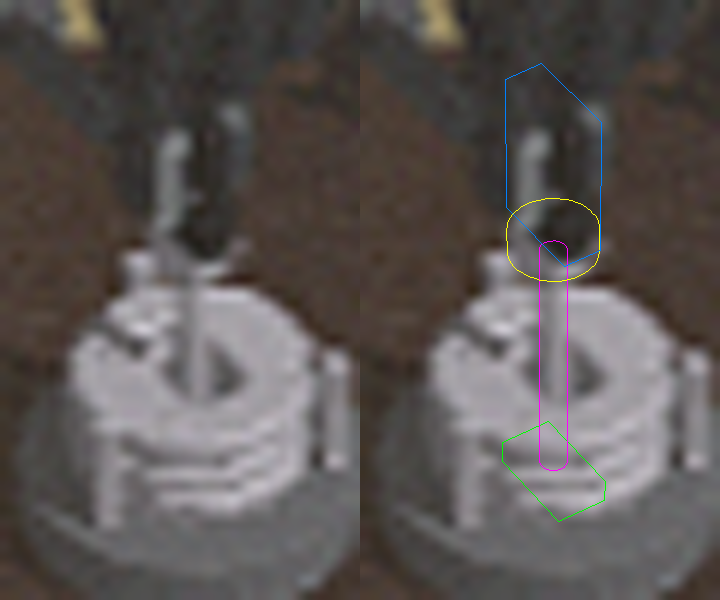

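View pics/k10_t.png

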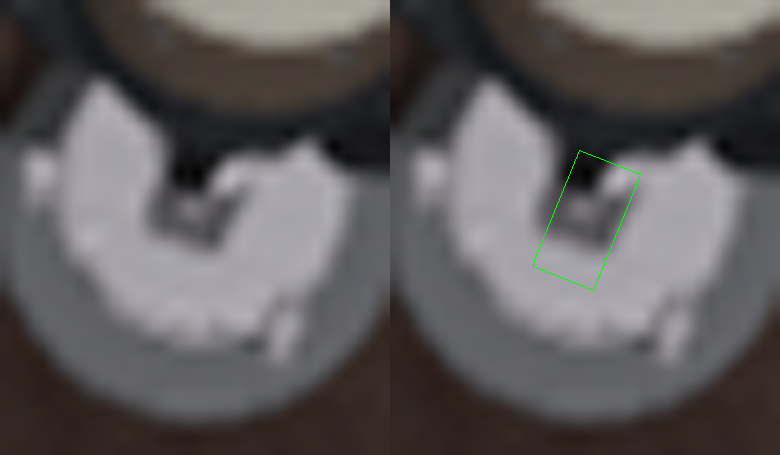

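play_rows(
  moves=[
    [[-0.002,-0.003,0],0.0,1],
    [[-0.002,-0.003,0],-0.33,1],
    [[-0.004,-0.006,0],-0.66,1],
    [[-0.006,-0.008,0],-1,1],
    [[-0.006,-0.008,0],-1,1],
    [[-0.006,-0.008,0],-1,1],
  ],
)

```text
clock: 35.33
position: [539.2, -236.4, 289.5]
ee_rot: [0.9, -0.437, 0.001, 0.0]
contact_force: [-0.4, 0.2, -1.7]
gripper_width: 11.7
```

play_rows(
  moves=[
    [[-0.003,-0.001,0],-0.33,1],
    [[-0.006,-0.003,0],-0.66,1],
    [[-0.009,-0.004,0],-1,1],
    [[-0.009,-0.004,0],-1,1],
    [[-0.009,-0.004,0],-1,1],
  ],
)

```text
clock: 35.95
position: [536.6, -237.6, 289.5]
ee_rot: [0.757, -0.653, 0.001, 0.0]
contact_force: [1.4, -0.9, -0.7]
gripper_width: 11.5
```

play_rows(
  moves=[
    [[-0.003,0,0],-0.33,1],
    [[-0.006,0,0],-0.66,1],
    [[-0.01,0.001,0],-1,1],
    [[-0.01,0.001,0],-1,1],
    [[-0.01,0.001,0],-1,1],
  ],
)

```text
clock: 36.58
position: [533.6, -237.3, 289.6]
ee_rot: [-0.564, 0.826, -0.001, -0.001]
contact_force: [0.3, -0.7, -1.6]
gripper_width: 11.2
```

```bash
python3 chk.py k11 -5.6
```

```text
clk 36.58 pos [ 533.64 -237.31  289.55] yaw -111.38 tilt [-0.0003 -0.0018] F [ 0.28 -0.72 -1.64] T [-0.032 -0.032 -0.041] w 11.18 j6 -0.23
```

View pics/k11_s.png

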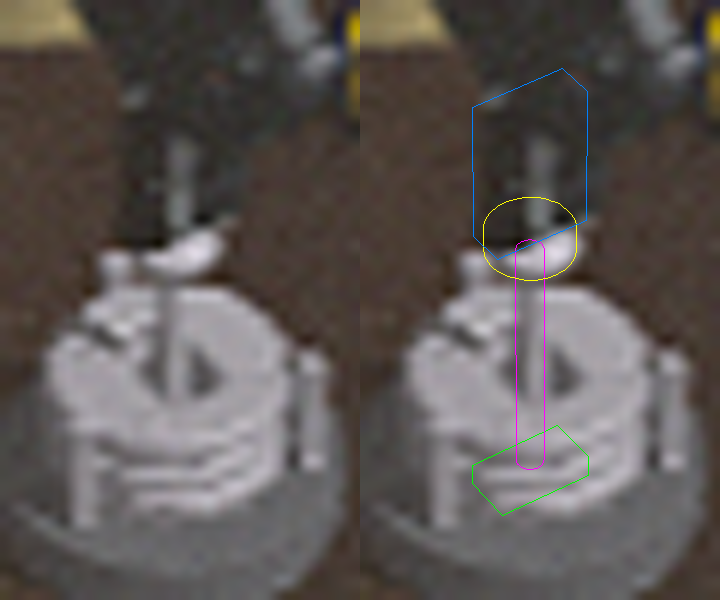

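View pics/k11_t.png

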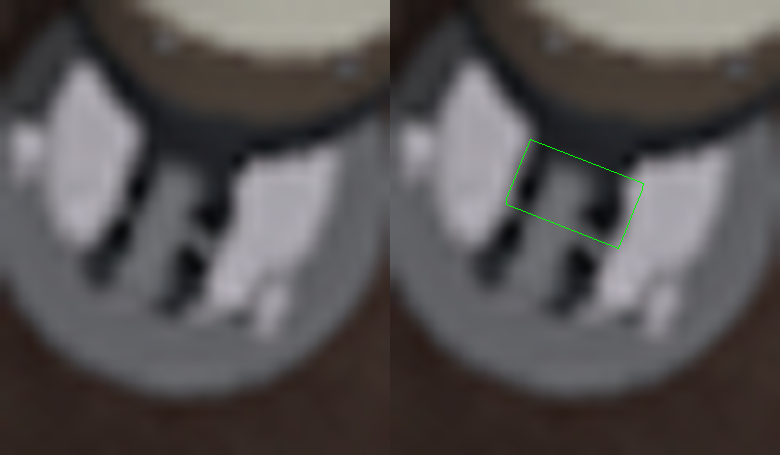

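play_rows(
  moves=[
    [[0,0,0.012],0,1],
    [[0,0,0.024],0,1],
    [[0,0,0.033],0,1],
    [[0,0,0.037],0,1],
    [[0,0,0.041],0,1],
    [[0,0,0.045],0,1],
    [[0,0,0.05],0,1],
    [[0,0,0.055],0,1],
    [[0,0,0.06],0,1],
    [[0,0,0.06],0,1],
  ],
)

```text
clock: 37.92
position: [533.6, -237.2, 307.6]
ee_rot: [-0.563, 0.826, -0.001, -0.001]
contact_force: [-0.2, -0.6, -5.3]
gripper_width: 11.1
```

```bash
python3 chk.py k12 -5.6
```

```text
clk 37.92 pos [ 533.57 -237.24  307.63] yaw -111.46 tilt [-0.0005 -0.0016] F [-0.24 -0.55 -5.27] T [-0.139  0.124  0.051] w 11.13 j6 -0.23
```

View pics/k12_s.png

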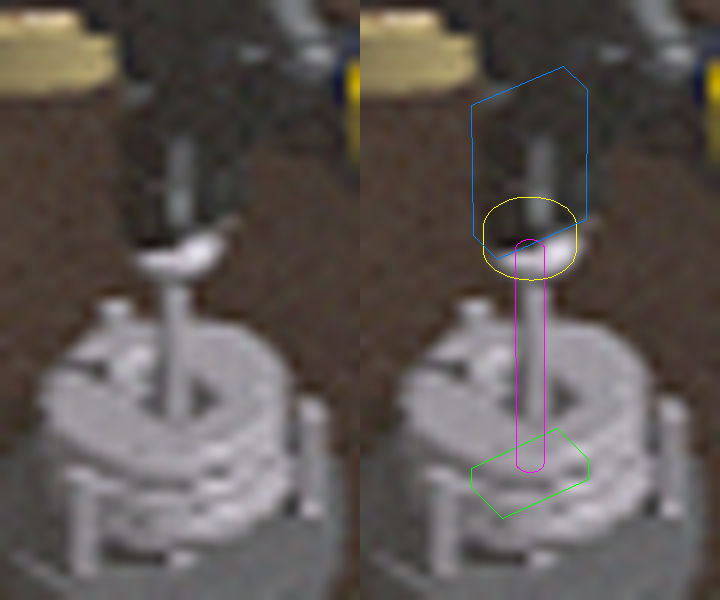

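play_rows(
  moves=[
    [[0,0,0.01],0,1],
    [[0,0,0.03],0,1],
    [[0,0,0.05],0,1],
    [[0,0,0.07],0,1],
    [[0,0,0.09],0,1],
    [[0,0,0.11],0,1],
    [[0,0,0.13],0,1],
    [[0,0,0.13],0,1],
  ],
)

```text
clock: 39.02
position: [533.8, -237.3, 347.3]
ee_rot: [-0.563, 0.826, -0.001, -0.0]
contact_force: [0.1, 0.5, -6.1]
gripper_width: 11.6
```

```bash
cat > chk2.py <<'E'
from h import *
import pickle,sys
n=sys.argv[1]; OFF=float(sys.argv[2])
S=st(); x,y,z=S['position']; z-=279.0
r=R.from_quat(S['ee_rot']).as_matrix(); a=np.arctan2(r[1,0],r[0,0]); x+=OFF*np.cos(a); y+=OFF*np.sin(a); print('carrier',x,y,z)
P={n:snap(n) for n in ('top','side')}; pickle.dump(P,open('p_%s.pkl'%n,'wb'))
t,s=P['top'],P['side']
cy=lambda p,r,z0,z1: hull(p,np.vstack([circ(x,y,z0,r),circ(x,y,z1,r)]))
f=lambda p:[hull(p,box(x,y,a,30,16,z,z+7.6)),cy(p,4,z+35.6,z+90),cy(p,13,z+90,z+98),cy(p,35,z+2.6,z+12.6),cy(p,35,z+25.6,z+35.6)]
u,v=np.round(proj(s,[x,y,z+50])[0]).astype(int)
A=zoom(s,u-17,u+17,v-25,v+28,11,'x.png');B=zoom(s,u-17,u+17,v-25,v+28,11,'x.png',polys=f(s))
cv2.imwrite('pics/%s_s.png'%n,np.hstack([A,B]))
E
python3 chk2.py k13 -5.6
```

```text
clk 39.02 pos [ 533.75 -237.29  347.28] yaw -111.45 tilt [ 0.001 -0.002] F [ 0.06  0.54 -6.05] T [0.025 0.038 0.032] w 11.64 j6 -0.23
carrier 535.8021966211472 -232.07832739872165 68.2782845151068
```

View pics/k13_s.png

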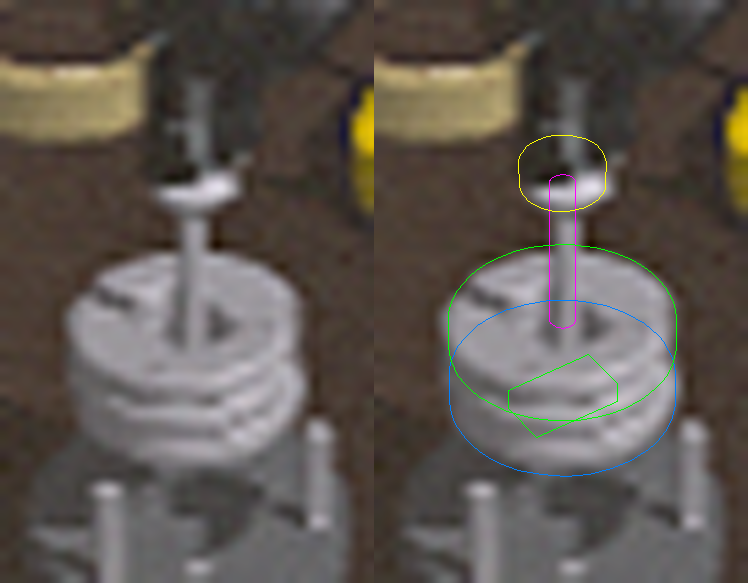

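play_rows(
  moves=[
    [[0,0,0.03],0,1],
    [[-0.02,0.06,0.05],0,1],
    [[-0.05,0.16,0.05],0,1],
    [[-0.08,0.27,0.05],0,1],
    [[-0.11,0.38,0.05],0,1],
    [[-0.135,0.48,0.04],0,1],
    [[-0.155,0.56,0.02],0,1],
    [[-0.16,0.587,0.0],0,1],
    [[-0.16,0.587,0.0],0,1],
    [[-0.16,0.587,0.0],0,1],
  ],
)

```text
clock: 40.38
position: [485.7, -61.5, 346.8]
ee_rot: [-0.563, 0.827, -0.001, -0.0]
contact_force: [0.5, 0.2, -4.6]
gripper_width: 11.4
```

```bash
python3 chk2.py k14 -5.6
python3 - <<'E'
from h import *
import pickle
P=pickle.load(open('p_k14.pkl','rb')); zoom(P['side'],220,300,200,280,7,'k14w.png')
E
```

```text
clk 40.38 pos [485.71 -61.48 346.78] yaw -111.48 tilt [-0.0001 -0.0016] F [ 0.46  0.2  -4.62] T [-0.06   0.019 -0.003] w 11.42 j6 -0.58
carrier 487.7637904779721 -56.26470873373215 67.78446495405024
```

View pics/k14_s.png

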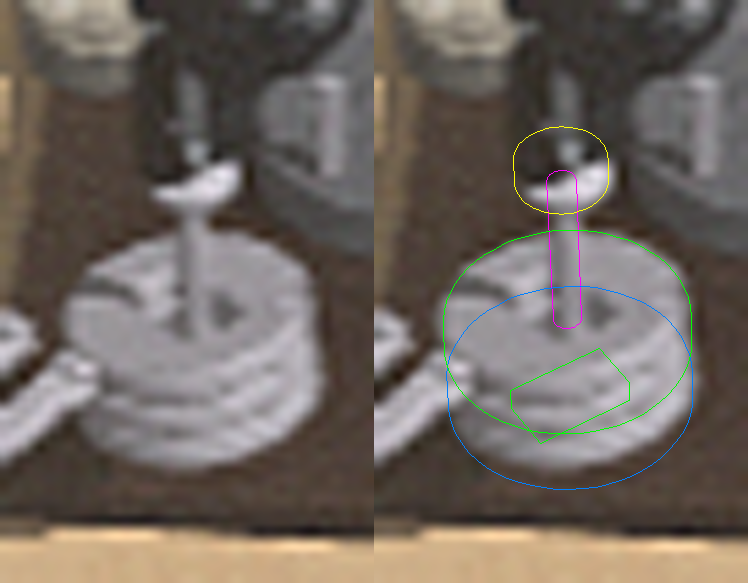

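View pics/k14w.png

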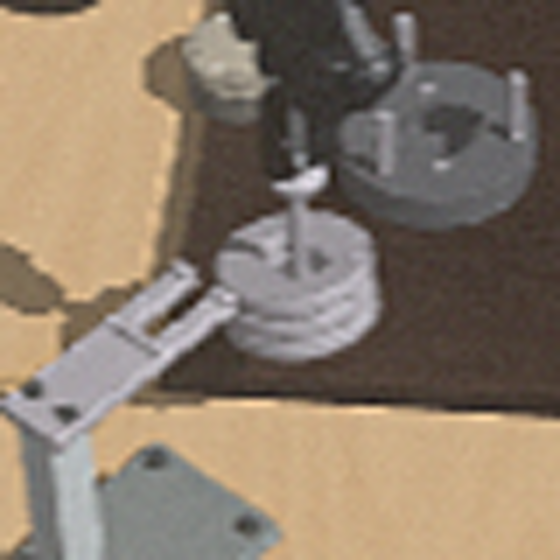

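play_rows(
  moves=[
    [[0.0,0.02,-0.01],0,1],
    [[0.005,0.07,-0.02],0,1],
    [[0.012,0.13,-0.02],0,1],
    [[0.018,0.19,-0.02],0,1],
    [[0.023,0.24,-0.02],0,1],
    [[0.025,0.268,-0.02],0,1],
    [[0.025,0.268,-0.02],0,1],
    [[0.025,0.268,-0.02],0,1],
  ],
)

```text
clock: 41.48
position: [493.1, 18.5, 340.6]
ee_rot: [-0.563, 0.827, -0.001, -0.001]
contact_force: [0.4, 0.3, -5.3]
gripper_width: 11.5
```

Run:
```python
from h import *
S=st(); x,y,z=S['position']; a=np.radians(-111.48); x-=5.6*np.cos(a); y-=5.6*np.sin(a); z-=279
s=snap('side');cy=lambda p,r,z0,z1: hull(p,np.vstack([circ(x,y,z0,r),circ(x,y,z1,r)]))
A=zoom(s,222,262,228,280,10,'x.png');B=zoom(s,222,262,228,280,10,'x.png',polys=[cy(s,4,z+35,z+90),proj(s,circ(x,y,z+90,13)),proj(s,circ(495.2,24,140,13)),cy(s,35,z+25.6,z+35.6)])
cv2.imwrite('pics/n1.png',np.hstack([A,B]))
```

```text
clk 41.48 pos [493.09  18.52 340.65] yaw -111.53 tilt [-0.0006 -0.0017] F [ 0.36  0.26 -5.25] T [-0.052  0.017 -0.041] w 11.47 j6 -0.74
```

View pics/n1.png

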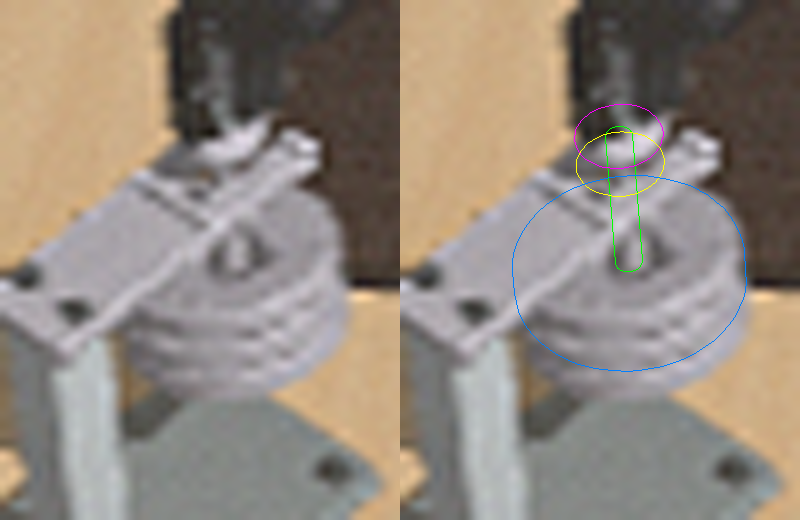

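play_rows(
  moves=[
    [[0.004,0.006,-0.01],0,1],
    [[0.004,0.006,-0.02],0,1],
    [[0.004,0.006,-0.03],0,1],
    [[0.004,0.006,-0.034],0,1],
    [[0.004,0.006,-0.034],0,1],
  ],
)

```text
clock: 42.15
position: [494.3, 20.1, 330.3]
ee_rot: [-0.562, 0.827, -0.001, -0.001]
contact_force: [-0.2, 0.2, -5.2]
gripper_width: 11.2
```

Run:
```python
from h import *
st()
s=snap('side');zoom(s,222,262,228,280,11,'n2.png')
```

```text
clk 42.15 pos [494.29  20.15 330.34] yaw -111.55 tilt [-0.0008 -0.0018] F [-0.16  0.23 -5.19] T [-0.005  0.052  0.038] w 11.22 j6 -0.75
```

View pics/n2.png

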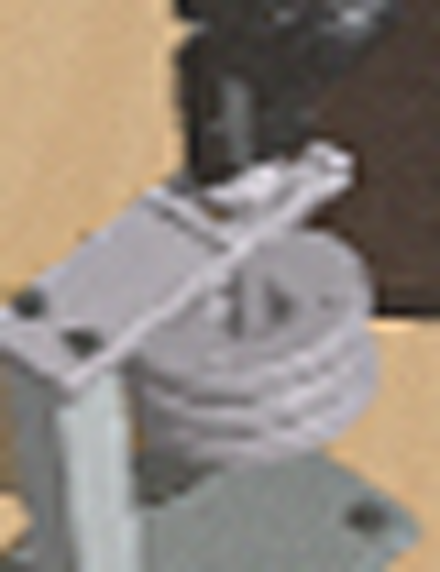

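play_rows(
  moves=[
    [[0,0,-0.003],0,1],
    [[0,0,-0.005],0,1],
    [[0,0,-0.005],0,1],
  ],
)

```text
clock: 42.58
position: [494.4, 20.2, 329.0]
ee_rot: [-0.562, 0.827, -0.001, -0.001]
contact_force: [0.2, 0.0, -5.3]
gripper_width: 11.4
```

play_rows(
  moves=[
    [[0,0,-0.003],0,1],
    [[0,0,-0.005],0,1],
    [[0,0,-0.005],0,1],
  ],
)

```text
clock: 42.95
position: [494.3, 20.2, 328.9]
ee_rot: [-0.563, 0.827, -0.001, -0.0]
contact_force: [-4.6, 0.6, 5.5]
gripper_width: 11.1
```

Run:
```python
from h import *
st()
```

```text
clk 42.95 pos [494.29  20.18 328.9 ] yaw -111.52 tilt [ 0.0003 -0.002 ] F [-4.65  0.61  5.53] T [ 0.248  1.37  -0.008] w 11.10 j6 -0.75
```

play_rows(
  moves=[
    [[0,0,0.002],0,0.85],
    [[0,0,0.002],0,0.78],
    [[0,0,0.002],0,0.74],
    [[0,0,0.002],0,0.71],
    [[0,0,0.002],0,0.68],
    [[0,0,0.002],0,0.64],
    [[0,0,0.002],0,0.6],
    [[0,0,0.002],0,0.5],
    [[0,0,0.002],0,0.4],
    [[0,0,0.002],0,0.4],
  ],
)

```text
clock: 44.2
position: [494.3, 20.2, 329.5]
ee_rot: [-0.563, 0.827, -0.001, -0.0]
contact_force: [0.4, -0.1, -0.6]
gripper_width: 25.7
```

Run:
```python
from h import *
st()
s=snap('side');zoom(s,222,262,228,280,11,'n3.png')
```

```text
clk 44.20 pos [494.3  20.2 329.5] yaw -111.51 tilt [ 0.0003 -0.002 ] F [ 0.4  -0.08 -0.56] T [-0.003 -0.058  0.015] w 25.69 j6 -0.75
```

View pics/n3.png

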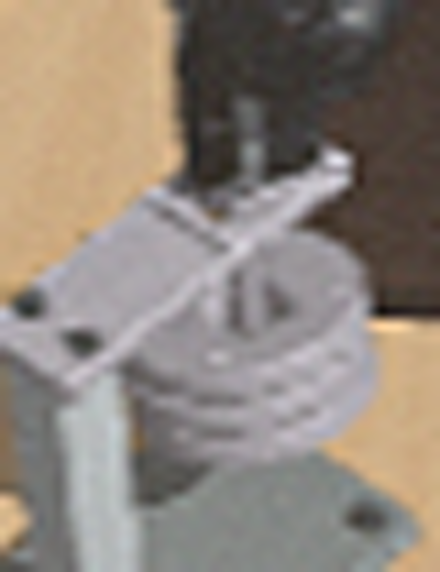

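play_rows(
  moves=[
    [[0,0,0],0,0.2],
    [[0,0,0],0,0],
    [[0,0,0],0,-0.2],
    [[0,0,0],0,-0.2],
    [[0,0,0.03],0,-0.2],
    [[0,0,0.1],0,-0.2],
    [[0,0,0.2],0,-0.2],
    [[0,0,0.35],0,-0.2],
    [[-0.1,-0.2,0.5],0,-0.2],
    [[-0.2,-0.5,0.5],0,-0.2],
    [[-0.2,-0.6,0.5],0,-0.2],
    [[-0.2,-0.6,0.5],0,-0.2],
  ],
)

```text
clock: 45.75
position: [432.9, -162.3, 480.7]
ee_rot: [-0.561, 0.828, -0.002, 0.0]
contact_force: [-0.1, 0.3, 0.4]
gripper_width: 51.3
```

Run:
```python
from h import *
st()
s=snap('side');A=zoom(s,222,262,222,280,9,'x.png')
t=snap('top');B=zoom(t,185,245,180,235,9,'x.png'); B=cv2.resize(B,(420,522)) if 0 else cv2.copyMakeBorder(B,0,A.shape[0]-B.shape[0],0,0,0) 
cv2.imwrite('pics/n4.png',cv2.resize(np.hstack([A,B]),None,fx=.85,fy=.85)); cv2.imwrite('pics/n5.png',cv2.cvtColor(t['pixels'],cv2.COLOR_RGB2BGR))
for nm in ('grease_pot','oil_dropper','tape_roll'): print(nm,[(np.round(d['centre']).tolist(),round(d['conf'],2)) for d in arm.look_for(nm,t)][:2],[(np.round(d['centre']).tolist(),round(d['conf'],2)) for d in arm.look_for(nm,s)][:2])
```

```text
clk 45.75 pos [ 432.95 -162.26  480.73] yaw -111.74 tilt [ 0.0022 -0.0023] F [-0.14  0.33  0.44] T [-0.006 -0.02   0.017] w 51.32 j6 -0.38
grease_pot [([644.0, -223.0, 30.0], 0.56)] [([642.0, -213.0, 34.0], 0.56)]
oil_dropper [([627.0, 18.0, 54.0], 0.41)] [([626.0, 28.0, 48.0], 0.57)]
tape_roll [] [([383.0, 209.0, 22.0], 0.6)]
```

View pics/n4.png

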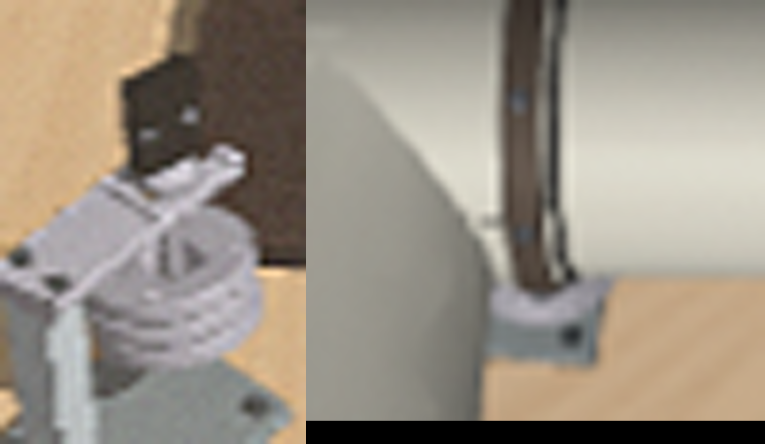

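Run:
```python
from h import *
s=snap('side'); st()
a=np.radians(-111.5)
def f(x,y,z):
    cy=lambda r,z0,z1: hull(s,np.vstack([circ(x,y,z0,r),circ(x,y,z1,r)]))
    return [cy(35,z+25.6,z+35.6),cy(35,z+2.6,z+12.6),hull(s,box(x,y,a,30,12,z+98,z+145)),proj(s,circ(x,y,z+90,13))]
x,y=496.2-2,25.5-1.5
A=zoom(s,222,262,222,280,10,'x.png');B=zoom(s,222,262,222,280,10,'x.png',polys=f(x,y,50))
cv2.imwrite('pics/n6.png',np.hstack([A,B]))
```

```text
clk 46.20 pos [ 434.69 -158.89  479.37] yaw -111.41 tilt [ 0.0001 -0.0019] F [-0.19 -0.39 -0.95] T [ 0.022 -0.044 -0.017] w 51.21 j6 -0.38
```

View pics/n6.png

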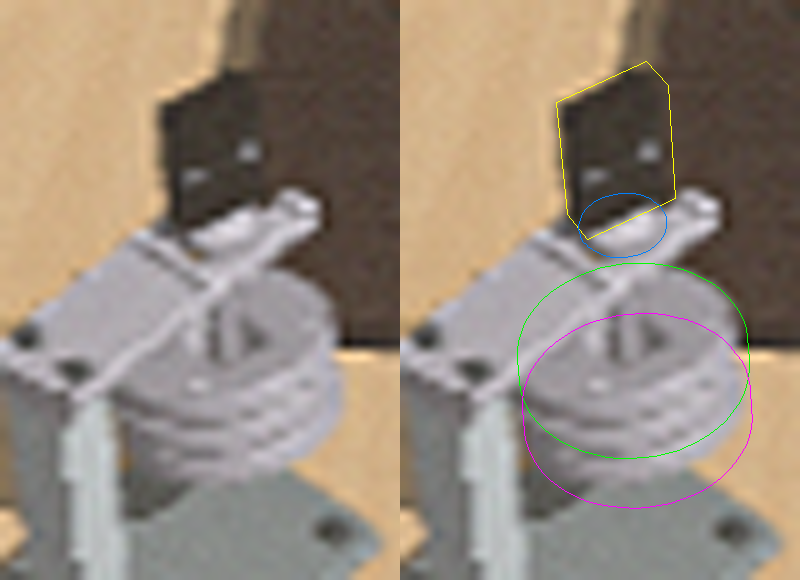

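Run:
```python
from h import *
import pickle
s=snap('side'); pickle.dump(s,open('p_fin.pkl','wb'))
A=zoom(s,228,260,240,274,22,'x.png')
A=cv2.convertScaleAbs(A,alpha=1.6,beta=-90)
cv2.imwrite('pics/n7.png',A[:, :704])
k=pickle.load(open('p_k13.pkl','rb'))['side']
A=zoom(k,266,294,180,212,18,'x.png'); A=cv2.convertScaleAbs(A,alpha=1.6,beta=-90); cv2.imwrite('pics/n8.png',A)
```

```text
(no output)
```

View pics/n7.png

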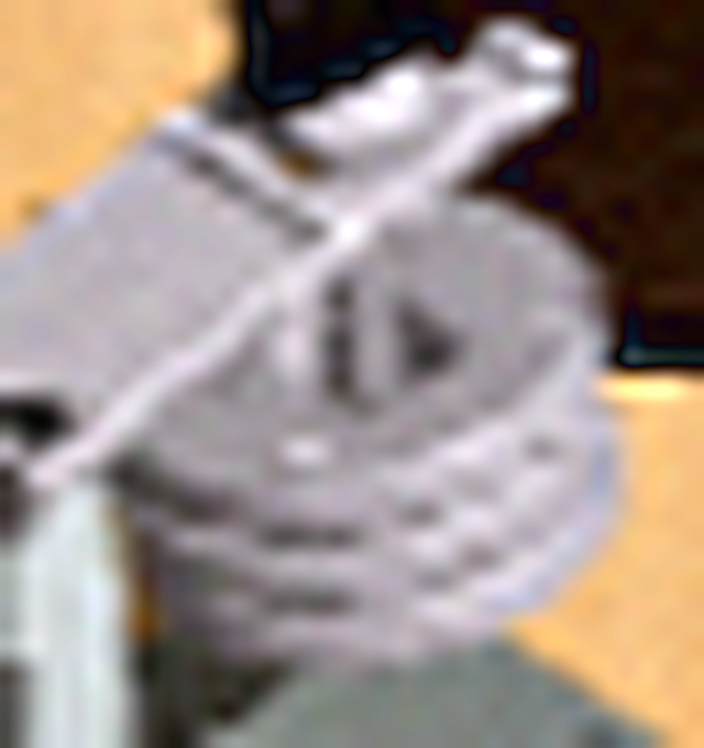

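View pics/n8.png

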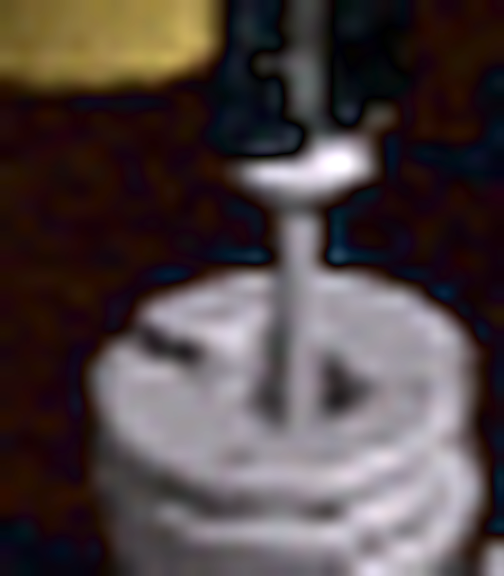

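```bash
cat > tilt.py <<'E'
from h import *
import pickle
from scipy.optimize import least_squares
def run(p,up,lo,x0,label):
    t=np.linspace(0,2*np.pi,720,endpoint=False)
    def curves(q):
        x,y,z,a,b=q; Rm=R.from_rotvec([a,b,0]).as_matrix()
        C=np.c_[35*np.cos(t),35*np.sin(t),0*t]
        return [proj(p,(C+[0,0,10])@Rm.T+[x,y,z]),proj(p,C@Rm.T+[x,y,z])]
    def res(q):
        c=curves(q); r=[]
        for pts,cc in ((up,c[0]),(lo,c[1])):
            for u in pts: r.append(np.min(np.hypot(*(cc-u).T)))
        return np.r_[r,(np.array(q[:3])-x0[:3])/np.array([4,4,4])*.5,np.array(q[3:])/0.2*0.3]
    s=least_squares(res,x0,diff_step=1e-3)
    print(label,s.x.round(3),'tilt deg',np.degrees(np.hypot(*s.x[3:])).round(1),'cost',s.cost.round(3)); return curves(s.x)
if __name__=='__main__':
    s=pickle.load(open('p_fin.pkl','rb'))
    T=lambda L,k,u0,v0: [np.array([u/k+u0-.5,v/k+v0-.5]) for u,v in L]
    up=T([(480,192),(540,225),(590,275),(606,325)],22,228,240)
    lo=T([(180,500),(310,535),(420,510),(480,478)],22,228,240)
    c=run(s,up,lo,[494.2,24,75.6,0,0],'final')
    zoom(s,228,260,240,274,22,'n9.png',polys=c)
    k=pickle.load(open('p_k13.pkl','rb'))['side']
    up=T([(90,390),(130,320),(220,275),(360,270),(440,310),(470,370)],18,266,180)
    lo=T([(150,480),(220,510),(310,508),(380,490),(440,450)],18,266,180)
    c=run(k,up,lo,[535.8,-232,93.9,0,0],'k13'); zoom(k,266,294,180,212,18,'n10.png',polys=c)
E
python3 tilt.py
```

```text
final [4.98554e+02 2.33780e+01 7.85630e+01 1.80000e-01 2.45000e-01] tilt deg 17.4 cost 0.823
k13 [ 5.37175e+02 -2.32115e+02  9.52820e+01  1.03000e-01  1.52000e-01] tilt deg 10.5 cost 0.297
```

View pics/n9.png

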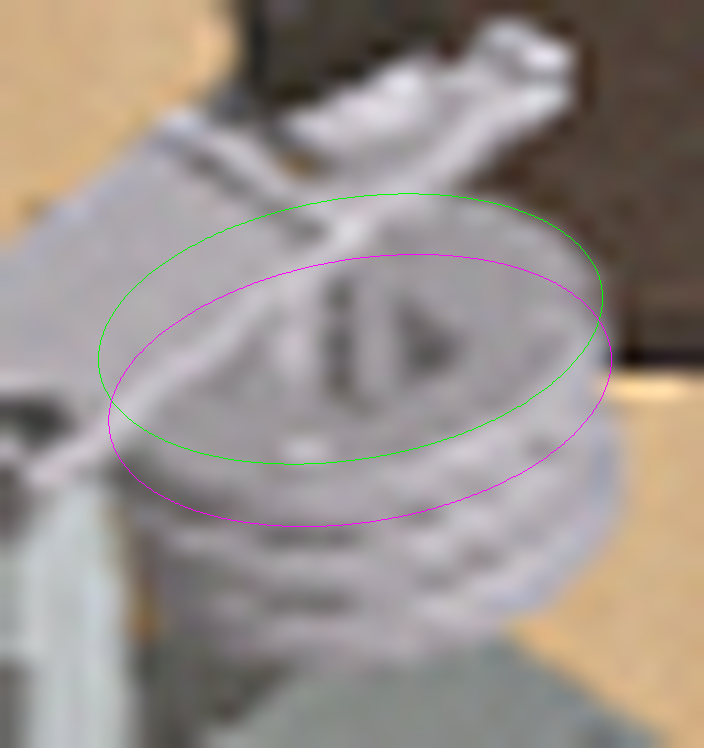

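View pics/n10.png

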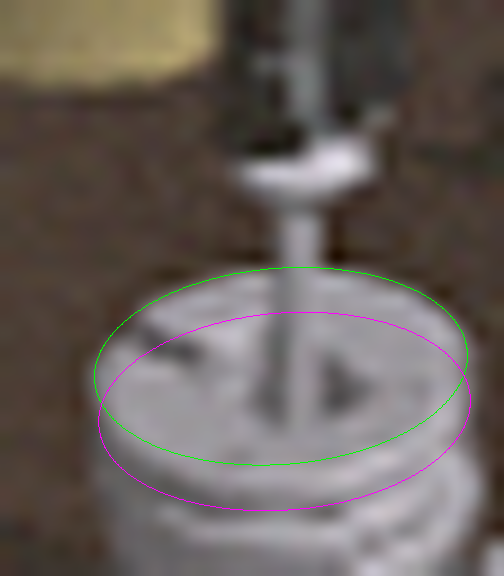

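```bash
python3 - <<'E'
from h import *
import pickle
ims=[]
for n in ('k11','k12','k13','k14'):
    k=pickle.load(open('p_%s.pkl'%n,'rb'))['side']
    c={'k11':(535.5,-232,45),'k12':(535.5,-232,52),'k13':(535.5,-232,92),'k14':(487.8,-56,92)}[n]
    u,v=np.round(proj(k,c)[0]).astype(int)
    A=zoom(k,u-14,u+14,v-14,v+14,14,'x.png'); ims.append(cv2.convertScaleAbs(A,alpha=1.5,beta=-80))
    if n=='k11': print(u,v)
cv2.imwrite('pics/n11.png',cv2.resize(np.vstack([np.hstack(ims[:2]),np.hstack(ims[2:])]),(780,780)))
E
python3 -c "
import cv2
a=cv2.imread('pics/n11.png');cv2.imwrite('pics/n11.png',cv2.resize(a,(600,600)))"
```

```text
282 213
```

View pics/n11.png

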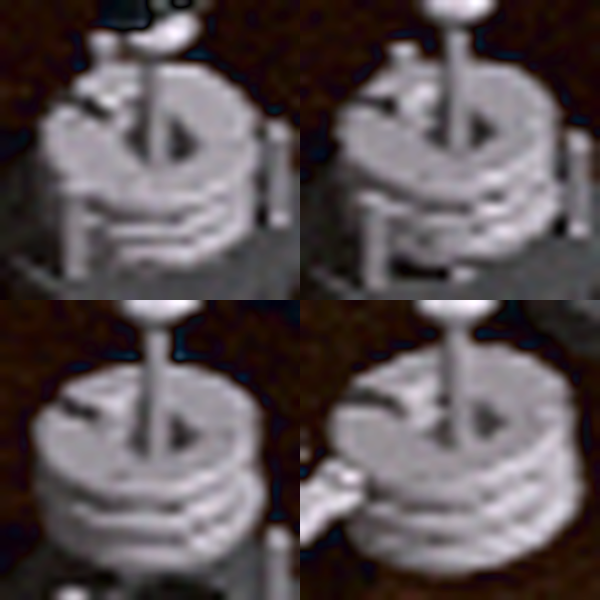

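play_rows(
  moves=[
    [[0.199,0.597,-0.1],0,-0.2],
    [[0.199,0.597,-0.1],0,-0.2],
    [[0.199,0.597,-0.1],0,-0.2],
    [[0.199,0.597,-0.2],0,-0.2],
    [[0.199,0.597,-0.35],0,0.2],
    [[0.199,0.597,-0.48],0,0.4],
    [[0.199,0.597,-0.502],0,0.5],
    [[0.199,0.597,-0.502],0,0.58],
    [[0.199,0.597,-0.502],0,0.64],
  ],
)

```text
clock: 47.38
position: [495.0, 20.3, 330.6]
ee_rot: [-0.564, 0.826, -0.001, 0.001]
contact_force: [0.1, 0.2, 0.1]
gripper_width: 15.4
```

play_rows(
  moves=[
    [[0,0,0],0,0.68],
    [[0,0,0],0,0.7],
    [[0,0,0],0,0.72],
    [[0,0,0],0,0.74],
    [[0,0,0],0,0.78],
    [[0,0,0.005],0,0.84],
    [[0,0,0.015],0,0.9],
    [[0,0,0.03],0,1],
    [[0,0,0.04],0,1],
    [[0,0,0.04],0,1],
  ],
)

```text
clock: 48.62
position: [495.0, 20.3, 342.7]
ee_rot: [-0.564, 0.826, -0.001, 0.001]
contact_force: [0.8, -0.8, -5.2]
gripper_width: 11.3
```

Run:
```python
from h import *
st()
s=snap('side');zoom(s,222,262,222,280,10,'q1.png')
```

```text
clk 48.62 pos [494.98  20.32 342.68] yaw -111.40 tilt [ 0.0039 -0.0008] F [ 0.77 -0.8  -5.18] T [0.05  0.02  0.015] w 11.34 j6 -0.75
```

View pics/q1.png

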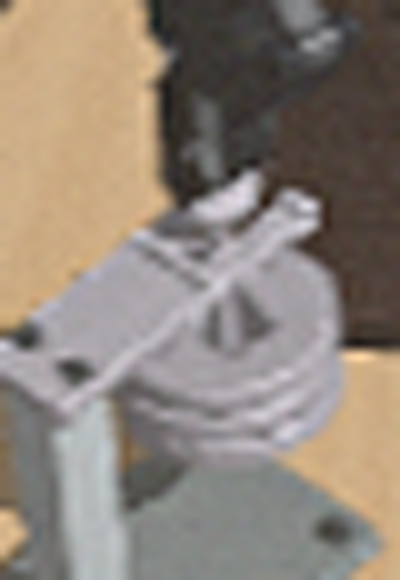

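play_rows(
  moves=[
    [[-0.004,-0.05,0],0,1],
    [[-0.012,-0.12,0.01],0,1],
    [[-0.022,-0.2,0.014],0,1],
    [[-0.031,-0.273,0.014],0,1],
    [[-0.031,-0.273,0.014],0,1],
    [[-0.031,-0.273,0.014],0,1],
  ],
)

```text
clock: 49.42
position: [485.5, -61.9, 346.7]
ee_rot: [-0.563, 0.826, -0.001, 0.001]
contact_force: [0.6, 0.8, -5.6]
gripper_width: 11.0
```

```bash
sed -i 's/z-=279.0/z-=280.6/' chk2.py; python3 chk2.py k15 -4.7
```

```text
clk 49.42 pos [485.48 -61.91 346.65] yaw -111.44 tilt [ 0.0034 -0.0008] F [ 0.64  0.76 -5.6 ] T [-0.002 -0.034 -0.037] w 11.00 j6 -0.58
carrier 487.20101476665894 -57.53605273546934 66.05449310582651
```

View pics/k15_s.png

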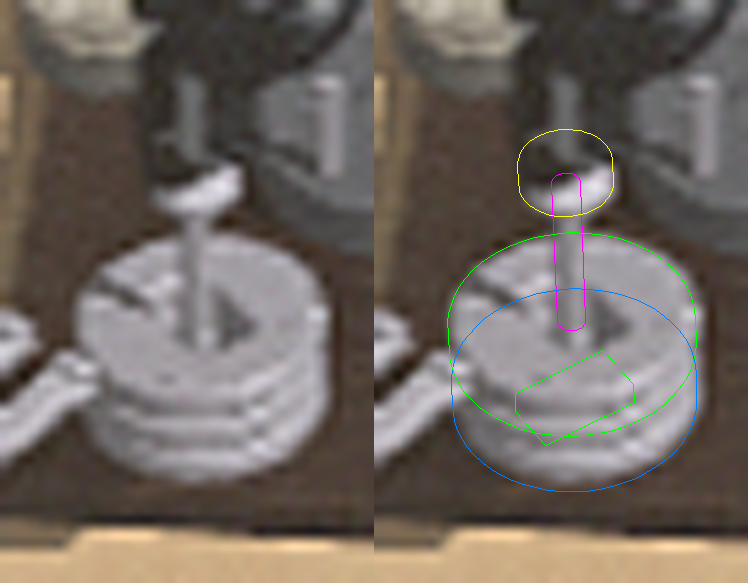

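Run:
```python
from tilt import *
P=pickle.load(open('p_k15.pkl','rb')); s=P['side']
x,y,z=487.2,-57.5,66.05
u,v=np.round(proj(s,[x,y,z+50])[0]).astype(int); u0,v0=u-17,v-25
A=zoom(s,u-14,u+16,v-5,v+22,24,'x.png'); cv2.imwrite('pics/q2.png',cv2.convertScaleAbs(A,alpha=1.5,beta=-80)); print(u-14,v-5)
T=lambda L: [np.array([a/11+u0-.5,b/11+v0-.5]) for a,b in L]
up=T([(75,310),(95,275),(140,245),(200,233),(260,240),(305,270),(328,312)])
lo=T([(100,385),(150,408),(205,412),(260,400),(305,370)])
c=run(s,up,lo,[487.2,-57.5,91.6,0,0],'k15'); zoom(s,u-14,u+16,v-5,v+22,24,'q3.png',polys=c)
```

```text
248 229
k15 [ 4.87464e+02 -5.94810e+01  9.34770e+01  1.12000e-01  1.03000e-01] tilt deg 8.7 cost 0.301
```

View pics/q2.png

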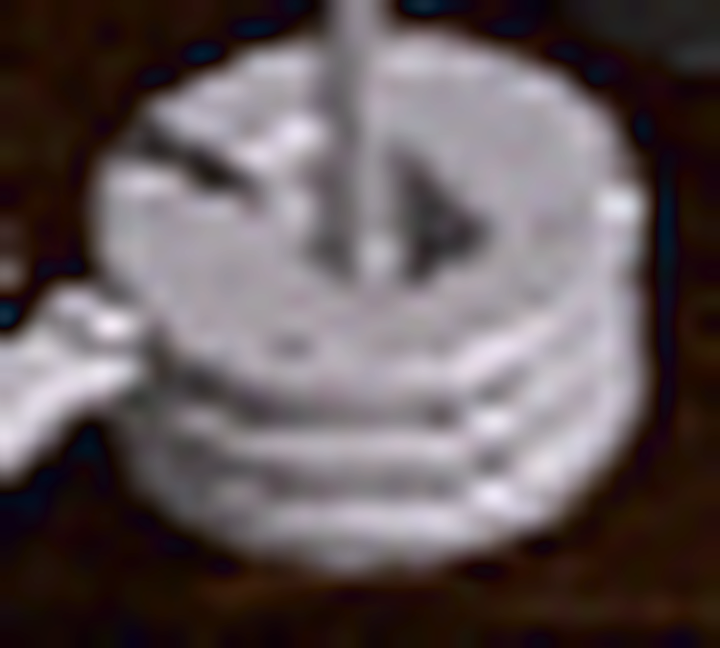

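View pics/q3.png

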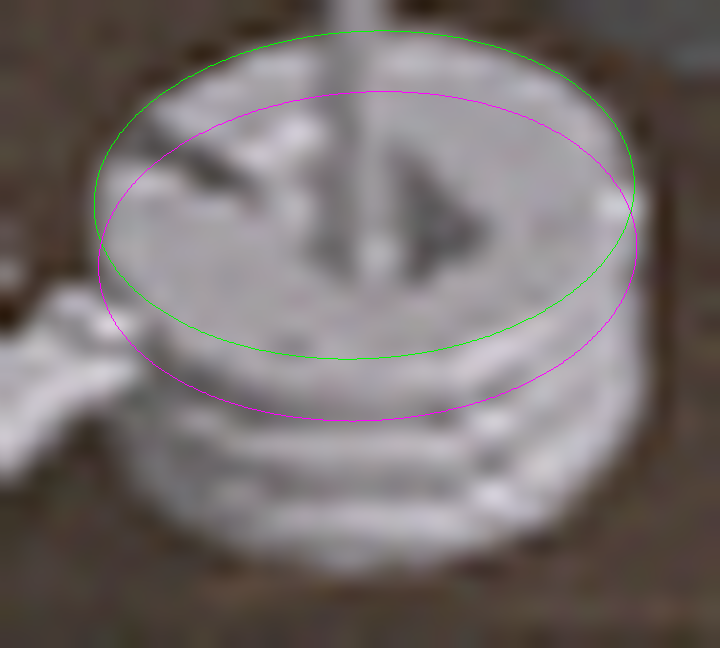

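Run:
```python
from tilt import *
for n,c in (('k11',(535.3,-232.5,45)),('k10',(535.3,-232.5,45))):
    s=pickle.load(open('p_%s.pkl'%n,'rb'))['side']
    u,v=np.round(proj(s,c)[0]).astype(int); print(u,v)
    A=zoom(s,u-14,u+14,v-14,v+12,24,'x.png'); cv2.imwrite('pics/q4_%s.png'%n,cv2.convertScaleAbs(A,alpha=1.5,beta=-80))
```

```text
282 213
282 213
```

View pics/q4_k11.png

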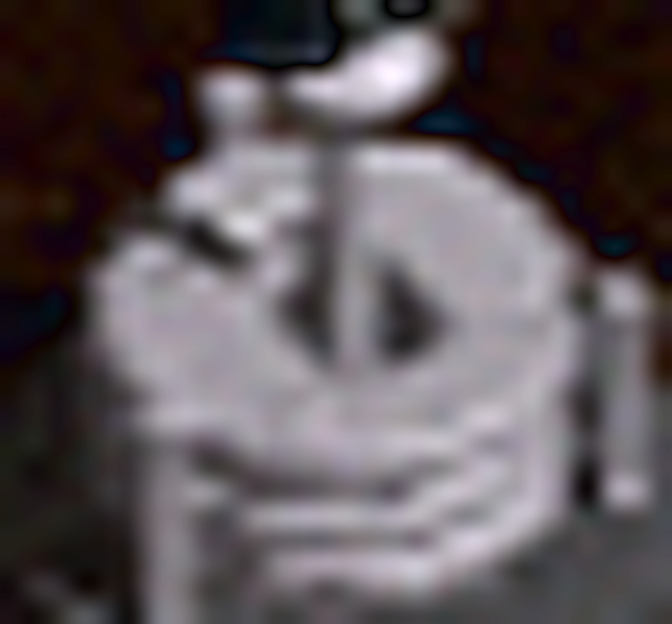

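Run:
```python
from tilt import *
s=pickle.load(open('p_k11.pkl','rb'))['side']
T=lambda L,k,u0,v0: [np.array([u/k+u0-.5,v/k+v0-.5]) for u,v in L]
up=T([(95,300),(115,250),(260,148),(450,150),(530,200),(575,260)],24,268,199)
lo=T([(205,455),(270,482),(340,490),(410,480),(480,440)],24,268,199)
c=run(s,up,lo,[535,-232.5,47,0,0],'k11 control')
s=pickle.load(open('p_k15.pkl','rb'))['side']
up=T([(95,210),(115,140),(200,65),(400,32),(540,65),(620,130),(645,205)],24,248,229)
lo=T([(180,380),(250,410),(370,415),(450,405),(520,370)],24,248,229)
c=run(s,up,lo,[487.2,-57.5,91.6,0,0],'k15')
s=pickle.load(open('p_k13.pkl','rb'))['side']
```

```text
k11 control [ 5.35994e+02 -2.32744e+02  4.74810e+01  7.60000e-02  1.07000e-01] tilt deg 7.5 cost 0.453
k15 [ 4.87493e+02 -5.98070e+01  9.34620e+01  1.22000e-01  1.10000e-01] tilt deg 9.4 cost 0.405
```

Run:
```python
from tilt import *
t=np.linspace(0,2*np.pi,720,endpoint=False)
T=lambda L,k,u0,v0: [np.array([u/k+u0-.5,v/k+v0-.5]) for u,v in L]
def fit2(p,up,lo,xy,z0,lab,ab=(0.076,0.107)):
    for ab in ((0,0),(0.076,0.107)):
        Rm=R.from_rotvec([*ab,0]).as_matrix(); C=np.c_[35*np.cos(t),35*np.sin(t),0*t]
        def cur(q): return [proj(p,(C+[0,0,10])@Rm.T+[q[0],q[1],q[2]]),proj(p,C@Rm.T+[q[0],q[1],q[2]])]
        def res(q):
            c=cur(q); return np.r_[[np.min(np.hypot(*(cc-u).T)) for pts,cc in ((up,c[0]),(lo,c[1])) for u in pts],(np.array(q[:2])-xy)/1.5*.5]
        s=least_squares(res,[*xy,z0],diff_step=1e-4); print(lab,ab,s.x.round(1),s.cost.round(2))
k=pickle.load(open('p_k11.pkl','rb'))['side']
fit2(k,T([(95,300),(115,250),(260,148),(450,150),(530,200),(575,260)],24,268,199),T([(205,455),(270,482),(340,490),(410,480),(480,440)],24,268,199),(535.3,-232.5),47,'k11 true47')
k=pickle.load(open('p_k13.pkl','rb'))['side']
fit2(k,T([(90,390),(130,320),(220,275),(360,270),(440,310),(470,370)],18,266,180),T([(150,480),(220,510),(310,508),(380,490),(440,450)],18,266,180),(535.3,-232.5),93.9,'k13 seated 93.9')
k=pickle.load(open('p_k15.pkl','rb'))['side']
fit2(k,T([(95,210),(115,140),(200,65),(400,32),(540,65),(620,130),(645,205)],24,248,229),T([(180,380),(250,410),(370,415),(450,405),(520,370)],24,248,229),(487.2,-57.5),91.6,'k15 seated 91.65')
```

```text
k11 true47 (0, 0) [ 536.1 -232.4   49.6] 2.18
k11 true47 (0.076, 0.107) [ 535.6 -232.4   48. ] 0.44
k13 seated 93.9 (0, 0) [ 537.1 -231.8   97.3] 4.27
k13 seated 93.9 (0.076, 0.107) [ 536.6 -231.8   96.3] 0.77
k15 seated 91.65 (0, 0) [486.9 -58.5  97. ] 3.99
k15 seated 91.65 (0.076, 0.107) [486.5 -58.3  95.9] 0.68
```

Run:
```python
from h import *
import pickle
def ext(n,x,y,z,ot,og):
    p=pickle.load(open('p_%s.pkl'%n,'rb'))['side']
    t=proj(p,circ(x,y,z+10,35,360))[:,1].min(); g=proj(p,circ(x,y,z,35,360))[:,1].max()
    dz=(proj(p,[x,y,z])-proj(p,[x,y,z+5]))[0,1]/5
    print(n,'pred top %.2f gap %.2f obs-pred %.2f %.2f  px/mm %.3f'%(t,g,ot-.5-t,og-.5-g,dz))
ext('k11',535.3,-232.5,47,140/24+199,490/24+199)
ext('k13',535.3,-232.9,68.3+25.6,268/18+180,509/18+180)
ext('k15',487.2,-57.5,66.05+25.6,32/24+229,416/24+229)
```

```text
k11 pred top 203.87 gap 219.85 obs-pred 0.46 -0.94  px/mm 0.212
k13 pred top 193.62 gap 209.63 obs-pred 0.76 -1.86  px/mm 0.221
k15 pred top 229.62 gap 248.12 obs-pred 0.21 -2.29  px/mm 0.222
```

play_rows(
  moves=[
    [[0.02,-0.06,0.04],0,1],
    [[0.05,-0.18,0.06],0,1],
    [[0.09,-0.32,0.06],0,1],
    [[0.125,-0.46,0.06],0,1],
    [[0.15,-0.55,0.05],0,1],
    [[0.161,-0.585,0.03],0,1],
    [[0.161,-0.585,0.01],0,1],
    [[0.161,-0.585,0.0],0,1],
    [[0.161,-0.585,-0.02],0,1],
  ],
)

```text
clock: 50.65
position: [534.0, -236.0, 340.9]
ee_rot: [-0.564, 0.826, -0.002, 0.002]
contact_force: [0.4, 0.7, -5.0]
gripper_width: 10.8
```

play_rows(
  moves=[
    [[0,0,-0.015],0,1],
    [[0,0,-0.03],0,1],
    [[0,0,-0.04],0,1],
    [[0,0,-0.045],0,1],
  ],
)

```text
clock: 51.15
position: [534.0, -236.0, 327.2]
ee_rot: [-0.564, 0.826, -0.002, 0.001]
contact_force: [0.7, -0.2, -4.8]
gripper_width: 10.8
```

```bash
python3 chk2.py k16 -4.5
```

```text
clk 51.15 pos [ 534.   -236.    327.16] yaw -111.30 tilt [ 0.0042 -0.0009] F [ 0.68 -0.22 -4.78] T [-0.01   0.006  0.014] w 10.80 j6 -0.23
carrier 535.6307081991769 -231.80633910369033 46.556523707935355
```

View pics/k16_s.png

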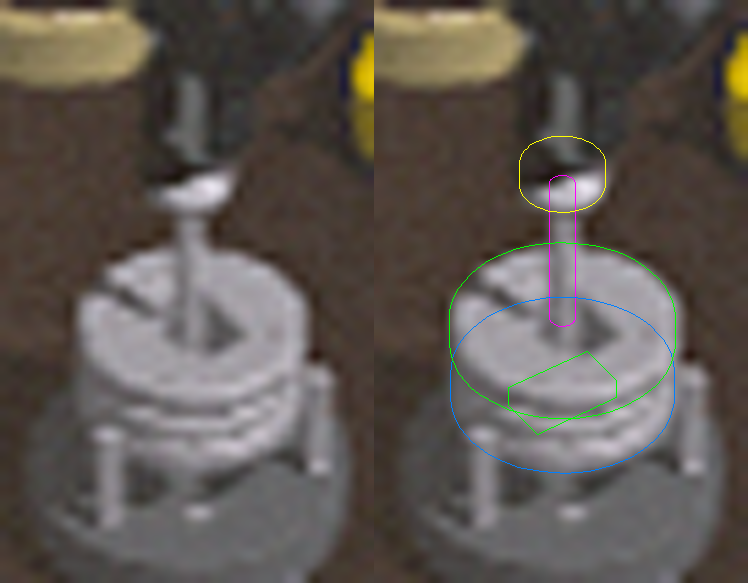

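play_rows(
  moves=[
    [[-0.001,-0.004,-0.008],0,1],
    [[-0.001,-0.004,-0.018],0,1],
    [[-0.001,-0.004,-0.03],0,1],
    [[-0.001,-0.004,-0.035],0,1],
  ],
)

```text
clock: 51.75
position: [533.8, -237.2, 316.4]
ee_rot: [-0.564, 0.826, -0.001, 0.001]
contact_force: [0.4, 0.9, -4.5]
gripper_width: 10.5
```

play_rows(
  moves=[
    [[0,0,-0.008],0,1],
    [[0,0,-0.016],0,1],
    [[0,0,-0.024],0,1],
    [[0,0,-0.028],0,1],
  ],
)

```text
clock: 52.25
position: [533.8, -237.2, 307.9]
ee_rot: [-0.564, 0.826, -0.001, 0.001]
contact_force: [0.5, -0.2, -6.1]
gripper_width: 10.9
```

```bash
python3 -c "
from h import *
st()"
```

```text
clk 52.25 pos [ 533.77 -237.17  307.85] yaw -111.30 tilt [ 0.004  -0.0008] F [ 0.5  -0.23 -6.11] T [ 0.046 -0.056 -0.041] w 10.87 j6 -0.23
```

play_rows(
  moves=[
    [[0,0,-0.01],0,1],
    [[0,0,-0.02],0,1],
    [[0,0,-0.03],0,1],
    [[0,0,-0.04],0,1],
    [[0,0,-0.045],0,1],
    [[0,0,-0.045],0,1],
  ],
)

```text
clock: 53.0
position: [533.8, -237.2, 294.4]
ee_rot: [-0.564, 0.826, -0.002, 0.001]
contact_force: [-0.2, -0.4, -0.8]
gripper_width: 11.0
```

```bash
python3 chk2.py k17 -4.5
```

```text
clk 53.00 pos [ 533.78 -237.22  294.37] yaw -111.30 tilt [ 0.004  -0.0009] F [-0.17 -0.44 -0.77] T [-0.025 -0.024 -0.045] w 11.05 j6 -0.23
carrier 535.4170951986997 -233.03123746242733 13.772710241090351
```

View pics/k17_s.png

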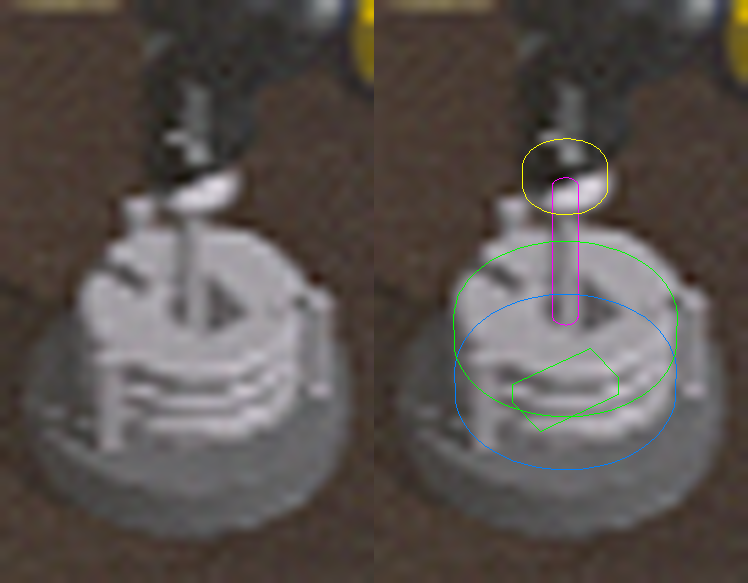

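play_rows(
  moves=[
    [[0.006,-0.002,0],0,1],
    [[0.006,-0.002,0.008],0,1],
    [[0.006,-0.002,0.015],0,1],
    [[0.006,-0.002,0.015],0,1],
  ],
)

```text
clock: 53.6
position: [535.7, -237.8, 299.3]
ee_rot: [-0.564, 0.826, -0.002, 0.002]
contact_force: [0.1, 0.3, -0.6]
gripper_width: 11.3
```

```bash
python3 -c "
from h import *
st()"
```

```text
clk 53.60 pos [ 535.68 -237.83  299.29] yaw -111.30 tilt [ 0.0048 -0.001 ] F [ 0.1   0.29 -0.58] T [0.006 0.061 0.009] w 11.29 j6 -0.23
```

play_rows(
  moves=[
    [[0,0,0.004],0,1],
    [[0,0,0.004],0,1],
  ],
)

```text
clock: 53.85
position: [535.7, -237.8, 300.7]
ee_rot: [-0.564, 0.826, -0.002, 0.002]
contact_force: [-0.8, -0.8, -1.6]
gripper_width: 11.0
```

play_rows(
  moves=[
    [[0,0,0.003],0,1],
    [[0,0,0.003],0,1],
  ],
)

```text
clock: 54.1
position: [535.7, -237.8, 301.6]
ee_rot: [-0.564, 0.826, -0.002, 0.002]
contact_force: [0.3, -0.7, -1.1]
gripper_width: 11.0
```

```bash
python3 -c "
from h import *
st()"
```

```text
clk 54.10 pos [ 535.66 -237.84  301.56] yaw -111.30 tilt [ 0.005  -0.0011] F [ 0.31 -0.69 -1.12] T [0.015 0.086 0.033] w 11.00 j6 -0.23
```

play_rows(
  moves=[
    [[0,0,0.004],0,1],
    [[0,0,0.004],0,1],
  ],
)

```text
clock: 54.35
position: [535.4, -237.7, 302.4]
ee_rot: [-0.564, 0.826, -0.001, 0.001]
contact_force: [-0.8, -0.0, -1.7]
gripper_width: 10.8
```

play_rows(
  moves=[
    [[0,0,0.004],0,1],
    [[0,0,0.004],0,1],
  ],
)

```text
clock: 54.6
position: [535.3, -237.7, 303.1]
ee_rot: [-0.564, 0.826, -0.001, 0.001]
contact_force: [-0.9, -0.8, -4.3]
gripper_width: 10.9
```

```bash
python3 -c "
from h import *
st()"
```

```text
clk 54.60 pos [ 535.25 -237.68  303.13] yaw -111.32 tilt [ 0.0031 -0.0003] F [-0.9  -0.82 -4.29] T [ 0.078 -0.007 -0.013] w 10.87 j6 -0.23
```

play_rows(
  moves=[
    [[0,0,0.008],0,1],
    [[0,0,0.016],0,1],
    [[0,0,0.03],0,1],
    [[0,0,0.05],0,1],
    [[0,0,0.075],0,1],
    [[0,0,0.1],0,1],
    [[0,0,0.125],0,1],
    [[0,0,0.145],0,1],
    [[0,0,0.145],0,1],
  ],
)

```text
clock: 55.72
position: [535.4, -237.7, 347.3]
ee_rot: [-0.564, 0.826, -0.002, 0.002]
contact_force: [-0.3, 0.1, -6.0]
gripper_width: 11.1
```

```bash
python3 chk2.py k18 -4.5
python3 - <<'E'
from h import *
import pickle
ims=[]
for n in ('k17','k18','k13'):
    k=pickle.load(open('p_%s.pkl'%n,'rb'))['side']
    c={'k17':(535.5,-232,45),'k13':(535.5,-232,92),'k18':(535.5,-232,92)}[n]
    u,v=np.round(proj(k,c)[0]).astype(int); print(n,u-13,v-14)
    A=zoom(k,u-13,u+13,v-14,v+14,14,'x.png'); ims.append(cv2.convertScaleAbs(A,alpha=1.5,beta=-80))
cv2.imwrite('pics/q5.png',cv2.resize(np.hstack(ims),None,fx=.7,fy=.7))
E
```

```text
clk 55.73 pos [ 535.38 -237.72  347.34] yaw -111.32 tilt [ 0.0045 -0.0006] F [-0.35  0.1  -5.99] T [-0.026  0.037 -0.026] w 11.06 j6 -0.23
carrier 537.0129628206803 -233.52671053703878 66.73723100463462
k17 269 199
k18 269 189
k13 269 189
```

View pics/k18_s.png

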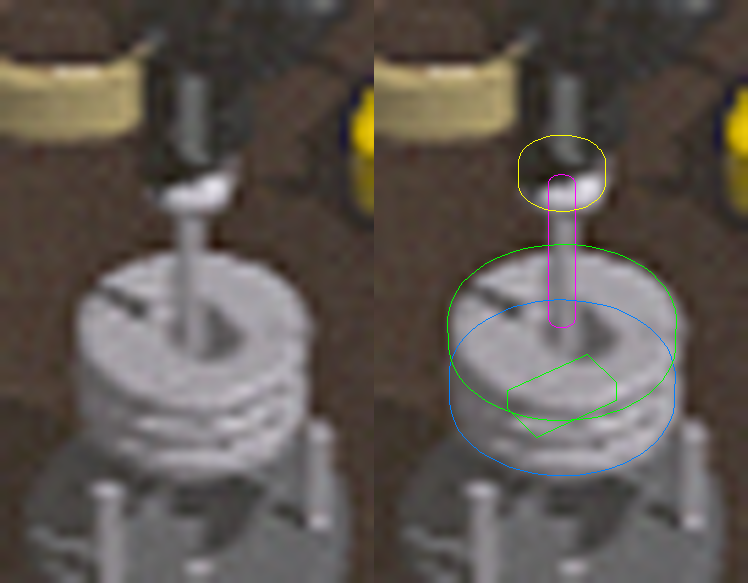

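View pics/q5.png

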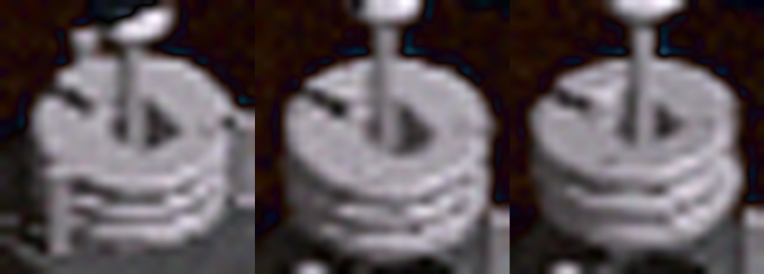

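play_rows(
  moves=[
    [[0,0,0.03],0,1],
    [[-0.02,0.06,0.05],0,1],
    [[-0.05,0.16,0.05],0,1],
    [[-0.08,0.27,0.05],0,1],
    [[-0.11,0.38,0.05],0,1],
    [[-0.14,0.48,0.04],0,1],
    [[-0.157,0.56,0.02],0,1],
    [[-0.163,0.588,0.0],0,1],
    [[-0.163,0.588,-0.01],0,1],
    [[-0.163,0.588,-0.01],0,1],
  ],
)

```text
clock: 57.08
position: [486.3, -61.6, 343.4]
ee_rot: [-0.564, 0.826, -0.001, 0.001]
contact_force: [0.1, 0.2, -4.9]
gripper_width: 11.1
```

play_rows(
  moves=[
    [[0.0,0.02,0],0,1],
    [[0.006,0.07,0],0,1],
    [[0.014,0.13,0],0,1],
    [[0.02,0.19,0],0,1],
    [[0.026,0.245,0],0,1],
    [[0.029,0.273,-0.005],0,1],
    [[0.029,0.273,-0.015],0,1],
    [[0.029,0.273,-0.028],0,1],
    [[0.029,0.273,-0.035],0,1],
    [[0.029,0.273,-0.035],0,1],
  ],
)

```text
clock: 58.32
position: [494.9, 19.9, 332.6]
ee_rot: [-0.564, 0.826, -0.001, 0.0]
contact_force: [0.1, 0.2, -6.4]
gripper_width: 11.2
```

Run:
```python
from h import *
st()
s=snap('side');zoom(s,222,262,222,280,10,'r1.png')
```

```text
clk 58.33 pos [494.92  19.85 332.57] yaw -111.39 tilt [ 0.0016 -0.0006] F [ 0.08  0.24 -6.44] T [ 0.013  0.016 -0.039] w 11.24 j6 -0.74
```

View pics/r1.png

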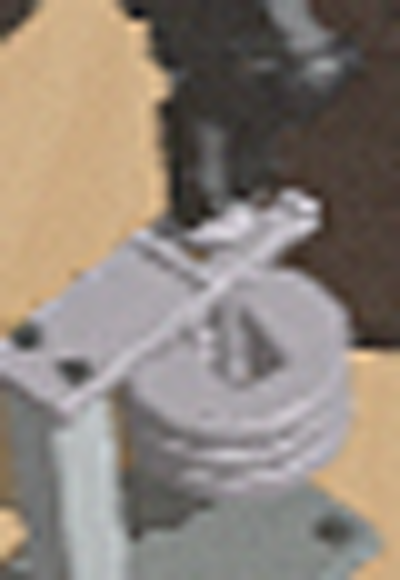

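play_rows(
  moves=[
    [[0,0,-0.004],0,1],
    [[0,0,-0.007],0,1],
    [[0,0,-0.008],0,1],
  ],
)

```text
clock: 58.75
position: [495.3, 19.9, 331.6]
ee_rot: [-0.564, 0.826, -0.001, 0.001]
contact_force: [-2.1, -0.8, 4.2]
gripper_width: 11.3
```

play_rows(
  moves=[
    [[0,0,0],0,0.85],
    [[0,0,0],0,0.78],
    [[0,0,0],0,0.74],
    [[0,0,0],0,0.71],
    [[0,0,0],0,0.68],
    [[0,0,0],0,0.64],
    [[0,0,0],0,0.6],
    [[0,0,0],0,0.45],
    [[0,0,0],0,0.3],
    [[0,0,0],0,0.1],
  ],
)

```text
clock: 60.0
position: [495.3, 19.8, 331.6]
ee_rot: [-0.564, 0.826, -0.001, 0.001]
contact_force: [-0.4, -0.3, 0.1]
gripper_width: 38.5
```

Run:
```python
from h import *
st()
s=snap('side');zoom(s,222,262,222,280,10,'r2.png')
```

```text
clk 60.00 pos [495.3   19.82 331.58] yaw -111.36 tilt [ 0.0038 -0.0008] F [-0.44 -0.35  0.15] T [-0.027  0.036  0.021] w 38.47 j6 -0.74
```

View pics/r2.png

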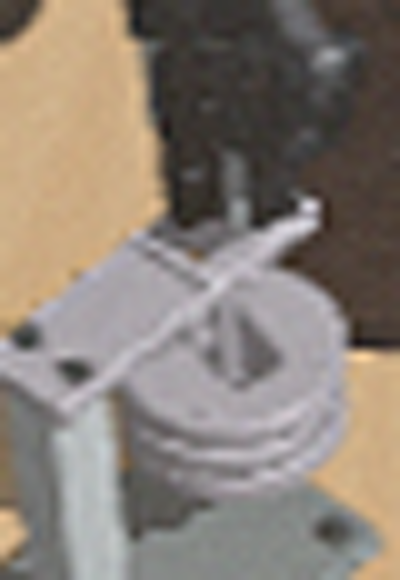

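Released. Next I'll open wider, rise clear and look.

play_rows(
  moves=[
    [[0,0,0],0,-0.1],
    [[0,0,0],0,-0.3],
    [[0,0,0],0,-0.3],
    [[0,0,0.03],0,-0.3],
    [[0,0,0.1],0,-0.3],
    [[0,0,0.2],0,-0.3],
    [[0,0,0.35],0,-0.3],
    [[-0.1,-0.2,0.5],0,-0.3],
    [[-0.2,-0.5,0.5],0,-0.3],
    [[-0.2,-0.6,0.5],0,-0.3],
    [[-0.2,-0.6,0.5],0,-0.3],
  ],
)

```text
clock: 61.42
position: [434.0, -162.6, 482.8]
ee_rot: [-0.562, 0.827, -0.002, 0.002]
contact_force: [-0.3, -0.1, 0.8]
gripper_width: 55.5
```

Run:
```python
from h import *
st()
s=snap('side');zoom(s,222,262,222,280,10,'r3.png')
```

```text
clk 61.42 pos [ 433.98 -162.62  482.8 ] yaw -111.59 tilt [ 0.0056 -0.0012] F [-0.26 -0.11  0.78] T [ 0.083 -0.005 -0.027] w 55.53 j6 -0.37
```

View pics/r3.png

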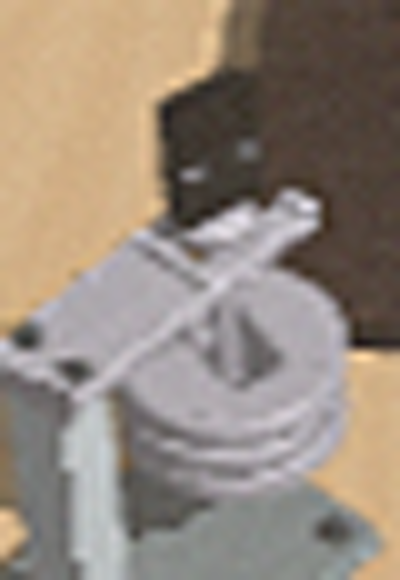

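Run:
```python
from h import *
s=snap('side','end.png')
for nm in ('grease_pot','oil_dropper','tape_roll'): print(nm,[(np.round(d['centre']).tolist(),round(d['conf'],2)) for d in arm.look_for(nm,s)][:2])
print(arm.job_done()); st()
```

```text
grease_pot [([644.0, -212.0, 33.0], 0.5), ([623.0, 28.0, 46.0], 0.27)]
oil_dropper [([626.0, 30.0, 45.0], 0.73)]
tape_roll [([380.0, 208.0, 19.0], 0.78), ([492.0, 81.0, 11.0], 0.59)]
the job is handed in; nothing more can be done
None
the job is handed in; nothing more can be done
```

The loaded carrier is hanging back in the fork with all three discs on it. I handed the job in at about 61.7 s of the 72 s allowed. The system reports no verdict, so I can't confirm it was judged a success.

**What happened**
- **First grasp:** the full squeeze tilted the carrier a few degrees in the grip. I felt with it only as far as the middle disc, then hung it back and gripped it again more softly.
- **Threading:** the toe then went down through all three slots with almost no contact force. I turned it about 90° in the well and lifted the stack.
- **First lift:** once it hung in the fork, the pictures showed the stack leaning. My tilt fits disagreed: a disc known to be level also read 7.5°. I set the stack back in the nest and shifted the toe by 2 mm.
- **Second lift:** the discs' weight came on about 5 mm higher than it would with the toe outside the seat, so I took it as seated.

**Last checks**
- **Hanging:** in the final picture the grip stands upright, the stack looks level, and the collar lies between ridge and lips. The arm was well clear.
- **Collar height:** the collar touched the tines about 1 mm higher than I expected. That is below the 3 mm a lip or ridge would give, and I judged the rest from the picture.
- **Bystanders:** the networks found the grease pot, oil dropper and tape roll within about 2 mm of where they were first seen.
- **Forces:** the strongest vertical push I read while working in the nest was about 5 N, well under the 35 N limit. Readings come only at the end of each move.

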